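# Swing the flow cup over the beaker and relock its index plunger

### The job

The swing arm of the flow-cup stand is locked by a sprung index plunger with a black T-handle. Pull the plunger up, twist it so that it stays out by itself and let go of it; then, with the plunger still held out, push the arm round until the cup hangs over the glass beaker, twist the plunger back, and work the arm until the pin drops fully home in the slot there, so that the arm is locked with the cup's nozzle over the mouth of the beaker. Do not shift or tip the beaker or the other glassware, and let go at the end.

Things in the scene. Friction and masses are not known exactly. Their poses are not given: they have to be found in the camera images.
- stand: Fixed flow-cup stand: round grey foot 152 mm wide, steel column. Origin: on the column axis at table height; z up. Its +x points from the column to the cup at the start (arm position 0). The arm can be locked in five slots: one at 0 and, on two clamped sectors, near +45, +90 and near -45, -90 degrees.
- index_plate (a point): Centre of the index plate on the column axis, level with the top of its steel blocks (70 mm radius, 163 mm high). Radial slots 9.5 mm wide, 8 mm deep. The home block has slot 0; the two sectors beside it are trimmed by hand: each is clamped up to 0.075 rad either way off the nominal 45 and 90 degrees (both its slots alike; not measured). The flat 8 mm pin drops in only within 0.013 rad of a slot's middle.
- swing_arm (a joint): Angle of the level aluminium arm about the column, rad: 0 at the start, grows anticlockwise seen from above, stops at +-1.75. Arm: underside 166 mm, top 180 mm above the table; hub over the column 46 mm wide, top 186 to 190 mm. It carries the cup 145 mm from the column axis and the plunger on its tail 56 mm beyond the axis. Friction about 0.2 N m (1.5 N at the cup; 2 N with the pin rubbing); it stays where it is left.
- cup_rim (a point): Centre of the open top of the aluminium flow cup, 190 mm above the table, on the cup's axis. Axes as the arm: x from the column outward, z up. The holder ring and the cup's rim around it form a round edge of 43 mm radius between 166 and 190 mm above the table, good to push against.
- nozzle (a point): Tip of the cup's nozzle, its lowest point, on the cup's axis, 108 mm above the table. Axes as the arm.
- t_handle (a point): In the plunger's black T-handle: a bar 54 mm long (this point's x), 14 mm thick (y), 24 mm tall, from 14 mm below to 10 mm above this point. With the pin home the point is 220 mm above the table and moves up with the plunger. In its locked turn the bar lies along the arm. Below it a 10 mm stem enters a castellated steel collar 37 mm wide, top 198.5 mm above the table.
- plunger (a joint): How far the plunger is drawn up, m: 0 pin home in a slot (locked); 0.008 pin rubbing on the index plate's face (not locked: the arm turns, and the pin drops by itself when it comes over a slot); 0.011 held out in the collar's rest notch; 0.016 end of travel. A spring and its weight pull it down: about 6 N at 0, 9 N at 0.016.
- plunger_handle (a joint): Turn of the T-handle against the arm, rad, anticlockwise from above: 0 locked turn, its cross pin over the collar's deep slot, plunger free to go down; 1.31 (75 deg) over the shallow rest notch, which holds it out. Stops -0.04 and 1.35. It turns only while drawn up more than 0.0125; let go at 1.31 it sinks 1.5 mm into the notch and must be lifted out again to turn back.
- beaker: Empty glass beaker with white marks, 68 mm wide, 90 mm tall, loose on the table below the cup's circle at arm position +45, -45, +90 or -90 degrees (within 5 mm of nominal). Origin: centre of its underside, z up. A petri dish (90 mm wide, 16 tall), a white mortar (88 mm wide, 55 tall) and a lidded jar (62 mm wide, 82 tall) stand at the other three.
Things that resemble listed ones, but are neither listed nor needed, are in the scene too. Leave any brown or pink look-alike of the beaker alone.

How it is judged:
By the outcome, as a careful person would: the job done as asked, in the order asked, and still so for the second after the job is handed in, with the robot touching nothing.
It also fails if it takes over 67 s, if anything falls off the work surface, if the arm or the gripper's body presses on something with over 40 N, if the wrist force passes 120 N, or if a joint passes its speed limit or range.

### The arm

A 6-joint arm with a two-finger parallel gripper is mounted at the origin on the work surface. World frame = base frame: x ahead of the robot, y to its left, z up, the work surface at z = 0. Lengths are in m, angles in rad, forces in N, time in s.
With the tool pointing down it reaches from about 0.35 to 0.725 m from the base axis. Payload 6 kg.
Tool frame: the origin (TCP) lies midway between the tips of the shut fingers; the grasp point (between the pads) lies 19 mm behind it; z points along the fingers, y is the direction in which the jaws open and shut (so a half turn about z gives the same grasp; the last joint's range is limited). The gripper opens to 85 mm and grips with 20 to 120 N. Pads are 22 mm wide; open, the fingers measure 114 mm over their backs; the gripper's body (76 mm by 85 mm) begins 54 mm behind the grasp point. The pads swing forward as they close: fully open they stand 13 mm farther back than shut.
Start: joints at [1.673, 0.04, 0.085, 0, -1.615, -0.334], TCP at [0.138, 0.584, 0.231] pointing down, gripper open.
Joint ranges: [-2.56, 2.56], [-1.29, 2.01], [-1.08, 1.49], [-3.29, 1.98], [-2.81, -0.18], [-2.99, 2.99]. Speed limits (rad/s): [2.57, 2.57, 3.01, 3.14, 3.14, 3.14].

### API

Orientations are given as a unit quaternion [x, y, z, w].
In Python, from rig import ctrl, eyes gives the robot as it stands.
- The arm moves only by the tool send_rows, never from a script. Its argument "steps" is a list of rows, each an object of numbers: "dx", "dy", "dz": the shift along the tool's x, y, z in units of 60 mm (1.0 is 60 mm); "turn": the turn about the tool's z in degrees. In form: [{"dx": .., "dy": .., "dz": .., "turn": ..}, ...]. A call has 1 to 5 rows; each row shifts and turns the commanded pose from where the row before left it, along the tool's axes as they then stand; what a row does not reach is not made up. A row lasts 1/8 s, in which the tool goes at most 62.5 mm and 10.7 degrees, less where a joint would pass 70% of its speed; a pose out of reach is approached as far as the arm can. A call is refused whole if a number of a shift passes 1 or a number of a turn 10.7, either way. A call with a gripper value outside its range is refused whole. "gripper" is the opening, from 0 (shut) to 1 (fully open), set as the call begins (left out, the last holds). The fingers move at their own pace and stop on an object; "grip_force" is the grip in N (left out, the last holds). Time passes only in rows, so rows that do not move let the fingers close. It gives the time, the measured TCP pose, the force and the opening at its end, in the units of the state.
- ctrl.get_obs(): the state, without advancing time (a new reading comes with each control period).
- eyes.get_image(name): name is "scene" or "top" or "wrist"; returns a dict with "image" (384x512x3 uint8, blue, green, red), "fovy" (degrees; the focal length in pixels is half the picture's height over the tangent of half this angle, whatever the lens; pixels are square), "cx", "cy" (the principal point, pixels), "view" (4x4, takes a point from world to camera coordinates). Camera axes: x right, y down, z forward; pixel columns grow to the right and rows downward; lengths in m; the calibration is good to about 2 mm. A picture is of the moment at which its call begins. There is no depth.
- ctrl.close_job(): hands the job in, once; it reports no verdict.
The state is a dict: "time": time; "joints": joint angles; "qvel": joint speeds; "effort": joint torques, N m; "tcp_pos": TCP position; "tcp_rot": TCP orientation; "ft_force": force on the tool from outside, world axes, zero at the start; "ft_torque": the same for the moment, N m; "finger_gap": opening from 0.0 (shut) to 1.0 (fully open).
Only numpy, scipy, OpenCV 4.12 (cv2) and the standard library are available. Lean on these libraries where they do the work, as an engineer would, in place of code of your own. Each camera call takes 0.05 s, during which the arm holds its last target.

## Working session

There is one attempt and no reset: what is moved stays moved. The work goes in short steps, Python scripts to look and compute and a tool call to move; the robot and the scene stay as the last step left them, time stands still between calls to the robot, and variables do not carry over. Pictures are saved under pics/ and viewed, and the job is handed in when it is done.

Besides the shell and the picture viewer there is one more tool, called after "Request:" as a command line: name --argument value ..., lists and objects as JSON in quotes. send_rows: Moves the arm, as the interface text tells. Its arguments: {"type":"object","properties":{"steps":{"type":"array","items":{"type":"object","properties":{"dx":{"type":"number"},"dy":{"type":"number"},"dz":{"type":"number"},"turn":{"type":"number"}}}},"gripper":{"type":"number"},"grip_force":{"type":"number"}},"required":["steps"]}

```bash
ls; mkdir -p pics
cat > h.py <<'E'
import numpy as np, cv2
from rig import ctrl, eyes
def snap(name,fn):
    d=eyes.get_image(name); cv2.imwrite('pics/'+fn,d['image'])
    np.savez('pics/'+fn[:-4]+'.npz',**{k:np.array(d[k]) for k in d}); return d
def load(fn): return dict(np.load('pics/'+fn+'.npz'))
def f(d): return d['image'].shape[0]/2/np.tan(np.radians(float(d['fovy']))/2)
def proj(d,p):
    q=d['view']@np.append(p,1); return np.array([d['cx']+f(d)*q[0]/q[2],d['cy']+f(d)*q[1]/q[2]])
def atz(d,u,v,z):
    R=d['view'][:3,:3];t=d['view'][:3,3];c=-R.T@t
    r=R.T@np.array([(u-d['cx'])/f(d),(v-d['cy'])/f(d),1]); return c+r*(z-c[2])/r[2]
E
python3 - <<'E'
from h import *
for n in ('scene','top','wrist'):
    d=snap(n,n+'0.png'); print(n,d['fovy'],d['cx'],d['cy'],d['view'].round(3).tolist())
print(ctrl.get_obs())
E
```

```text
pics
scene 52.89778081153297 258.1591888381553 193.9798210222694 [[0.564, 0.825, 0.015, -0.286], [0.543, -0.357, -0.76, -0.23], [-0.622, 0.437, -0.649, 1.352], [0.0, 0.0, 0.0, 1.0]]
top 49.752781227942066 248.20727287888465 193.91506391858064 [[0.008, -1.0, 0.004, -0.069], [-0.995, -0.008, -0.098, 0.598], [0.098, -0.003, -0.995, 0.902], [0.0, 0.0, 0.0, 1.0]]
wrist 61.24796430688574 258.54914492089694 193.62785443402993 [[-0.23, -0.973, 0.002, 0.6], [-0.93, 0.22, 0.293, -0.037], [-0.286, 0.066, -0.956, 0.38], [0.0, 0.0, 0.0, 1.0]]
{'time': 0.15, 'joints': array([ 1.67270573e+00,  4.07001465e-02,  8.40405907e-02, -3.39712998e-04,
       -1.61552510e+00, -3.33680337e-01]), 'qvel': array([-0.00210164, -0.00135768,  0.0030097 ,  0.00308477,  0.00028615,
        0.00124064]), 'effort': array([-2.81899011e-03, -3.68615019e+01,  3.47693682e+01,  6.93626806e+00,
       -4.40986812e-03,  4.34349303e-07]), 'tcp_pos': array([0.1377138 , 0.58371364, 0.23049293]), 'tcp_rot': array([ 9.93293401e-01, -1.15618807e-01, -1.56902739e-05,  7.14431216e-04]), 'ft_force': array([0.96824539, 0.28743858, 0.66113992]), 'ft_torque': array([ 0.02528092, -0.00073431, -0.02295767]), 'finger_gap': 1.0054728494522143}
```

View pics/scene0.png

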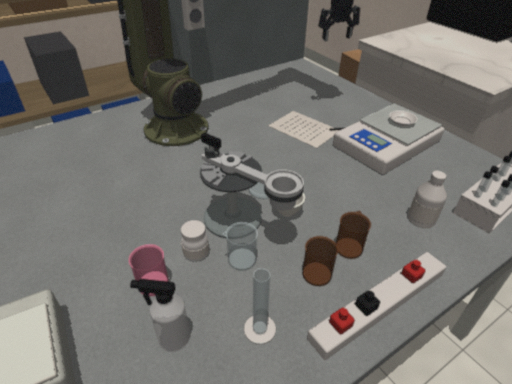

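View pics/top0.png

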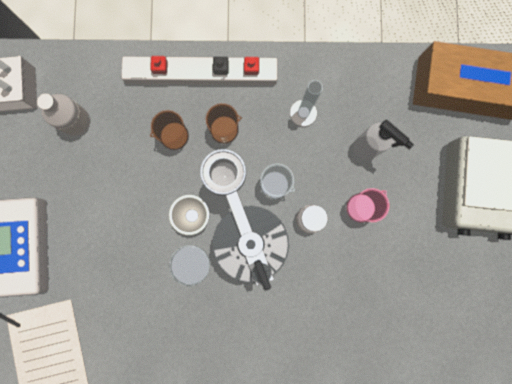

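View pics/wrist0.png

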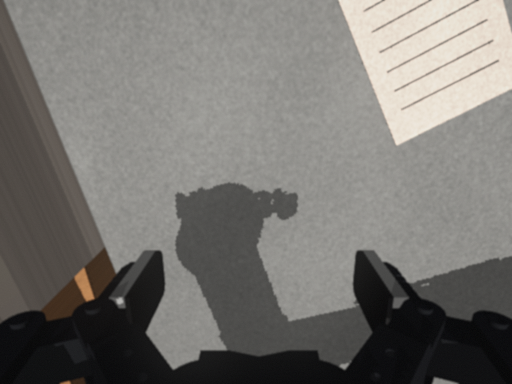

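Run:
```python
from h import *
d=load('top0')
im=cv2.resize(d['image'][120:310,150:350],None,fx=4,fy=4,interpolation=cv2.INTER_CUBIC)[:,:800]
im=cv2.resize(im,(632,600)); cv2.imwrite('pics/topz.png',im)
s=load('scene0')
im=cv2.resize(s['image'][120:280,170:330],(640,640))[:600]; cv2.imwrite('pics/scz.png',im)
h=atz(d,251,244.5,.19); c=atz(d,222.5,171.5,.19);t=atz(d,261,275,.23)
b=atz(d,277,182,.045)
print(h,c,t,b,np.linalg.norm(c-h),np.degrees(np.arctan2(*(c-h)[1::-1])),np.degrees(np.arctan2(*(b-h)[1::-1])),np.linalg.norm((b-h)[:2]))
```

```text
[ 0.48937241 -0.06979322  0.19      ] [ 0.62453172 -0.01549153  0.19      ] [ 0.43802521 -0.08705725  0.23      ] [ 0.62420983 -0.12804828  0.045     ] 0.14565958043684377 21.888319335850817 -23.36624132068497 0.1468835631246717
```

View pics/topz.png

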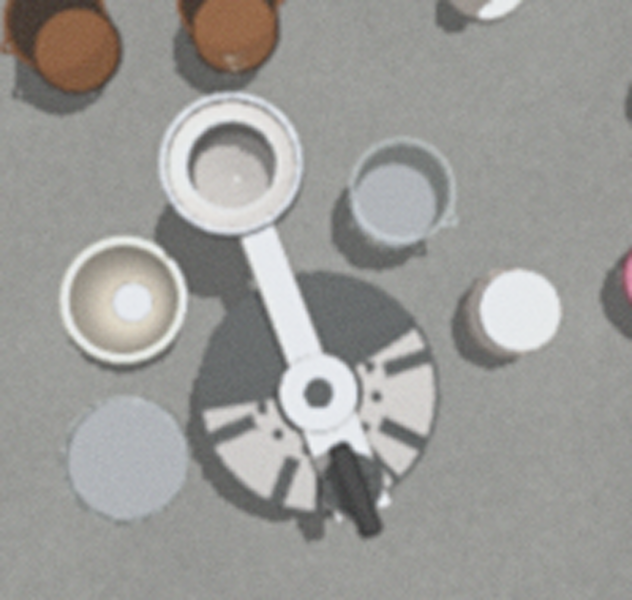

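View pics/scz.png

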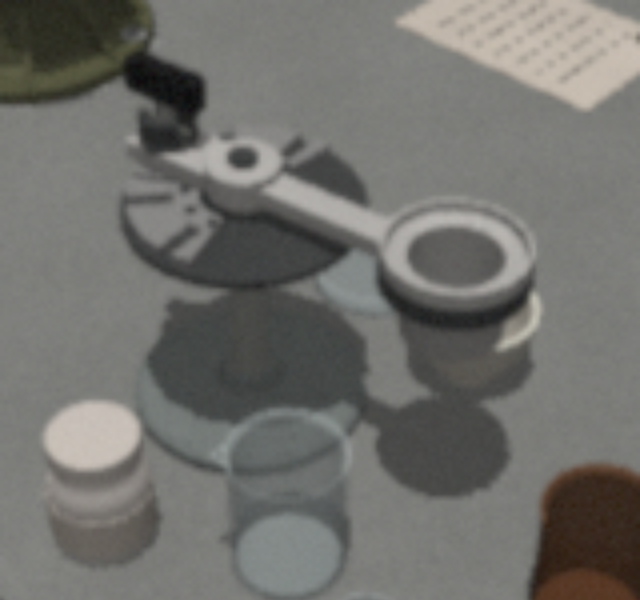

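Run:
```python
from h import *
d=load('top0')
im=cv2.resize(d['image'][205:290,200:300],(800,680),interpolation=cv2.INTER_CUBIC)[80:]; cv2.imwrite('pics/plz.png',im)
```

```text
(no output)
```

View pics/plz.png

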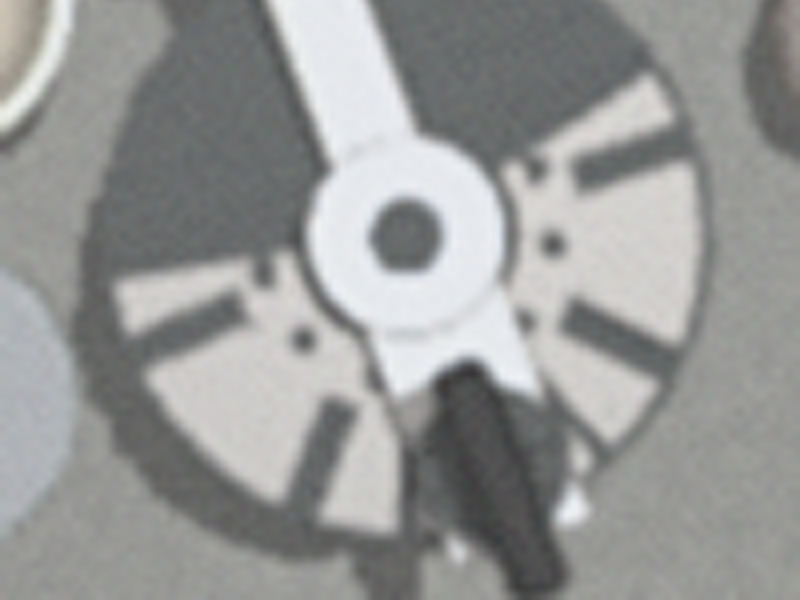

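Run:
```python
from h import *
d=load('top0')
P=lambda u,v,z:atz(d,200+(u+.5)/8-.5,205+(v+80+.5)/8-.5,z)[:2]
hub=P(407,236,.189); print('hub',hub)
c=atz(d,222.5,171.5,.19)[:2]
print('arm',np.degrees(np.arctan2(*(c-hub)[::-1])))
for n,a,b in (('L45',(342,402),(303,512)),('L90',(242,303),(140,352)),('R90',(580,175),(690,138)),('R45',(567,312),(675,362))):
    a=P(*a,.163);b=P(*b,.163); m=(a+b)/2-hub
    print(n,np.degrees(np.arctan2(*(b-a)[::-1])),np.degrees(np.arctan2(*m[::-1])),np.linalg.norm(m))
# arm sides: rod left edge/right edge
l=[P(265,0,.18),P(330,165,.18)]; r=[P(367,0,.18),P(415,135,.18)]
for q in(l,r): v=q[0]-q[1]; print(np.degrees(np.arctan2(v[1],v[0])))
# cup rim fit
g=cv2.cvtColor(d['image'],cv2.COLOR_BGR2GRAY)
print(cv2.HoughCircles(cv2.GaussianBlur(g,(3,3),0)[140:205,190:260],cv2.HOUGH_GRADIENT,1,30,param1=80,param2=15,minRadius=18,maxRadius=28))
```

```text
hub [ 0.49014097 -0.06876217]
arm 21.622693075574713
L45 160.78861385583636 159.80787193831077 0.05603974403190659
L90 115.9569862279744 113.9042828594655 0.05561309140527152
R90 -71.08048688923472 -71.07478754003778 0.05762661492782727
R45 -114.24053108782009 -115.09194314090851 0.05653552774115443
22.13982186176684
20.064692466167052
[[[32.5 31.5 22.9]]]
```

```bash
cat >> h.py <<'E'
import json
from scipy.spatial.transform import Rotation as Ro
def pose():
    o=ctrl.get_obs(); R=Ro.from_quat(o['tcp_rot']).as_matrix(); return o['tcp_pos'],np.degrees(np.arctan2(R[1,0],R[0,0])),o
def plan(pts,start=None):
    """pts: list of (x,y,z,theta,nrows) ; theta deg of tool x in world, unwrapped"""
    p,th,o=pose()
    if start is not None: p,th=np.array(start[:3]),start[3]
    rows=[]
    p=np.array(p)
    for x,y,z,t,n in pts:
        T=np.array([x,y,z]); p0,t0=p.copy(),th
        for i in range(1,n+1):
            q=p0+(T-p0)*i/n; tt=t0+(t-t0)*i/n; d=q-p; c,s=np.cos(np.radians(th)),np.sin(np.radians(th))
            r=np.array([c*d[0]+s*d[1], s*d[0]-c*d[1], -d[2]])/.06
            r=r.round(3); tr=round(-(tt-th),1)
            rows.append(dict(dx=r[0],dy=r[1],dz=r[2],turn=tr))
            r=r*.06; p=p+np.array([c*r[0]+s*r[1], s*r[0]-c*r[1], -r[2]]); th=th-tr
            if max(abs(r))>.06 or abs(tr)>10.7: print('BIG')
    for i in range(0,len(rows),5): print(json.dumps([{k:float(v) for k,v in r.items() if v} for r in rows[i:i+5]]))
    print('end',p.round(4),round(th,1))
E
python3 - <<'E'
from h import *
plan([(.36,.25,.31,-88,8),(.438,-.0895,.29,-158.3,7)])
E
```

```text
[{"dx": 0.61, "dy": 0.57, "dz": -0.166, "turn": 9.3}, {"dx": 0.695, "dy": 0.464, "dz": -0.165, "turn": 9.4}, {"dx": 0.761, "dy": 0.345, "dz": -0.166, "turn": 9.3}, {"dx": 0.807, "dy": 0.217, "dz": -0.166, "turn": 9.4}, {"dx": 0.831, "dy": 0.082, "dz": -0.165, "turn": 9.3}]
[{"dx": 0.834, "dy": -0.053, "dz": -0.166, "turn": 9.3}, {"dx": 0.814, "dy": -0.187, "dz": -0.165, "turn": 9.4}, {"dx": 0.772, "dy": -0.318, "dz": -0.166, "turn": 9.3}, {"dx": 0.814, "dy": -0.157, "dz": 0.048, "turn": 10.0}, {"dx": 0.775, "dy": -0.296, "dz": 0.047, "turn": 10.1}]
[{"dx": 0.711, "dy": -0.428, "dz": 0.048, "turn": 10.0}, {"dx": 0.626, "dy": -0.544, "dz": 0.047, "turn": 10.1}, {"dx": 0.521, "dy": -0.646, "dz": 0.048, "turn": 10.0}, {"dx": 0.4, "dy": -0.726, "dz": 0.048, "turn": 10.1}, {"dx": 0.268, "dy": -0.785, "dz": 0.047, "turn": 10.0}]
end [ 0.438  -0.0895  0.29  ] -158.3
```

Request:
send_rows --steps '[{"dx":0.61,"dy":0.57,"dz":-0.166,"turn":9.3},{"dx":0.695,"dy":0.464,"dz":-0.165,"turn":9.4},{"dx":0.761,"dy":0.345,"dz":-0.166,"turn":9.3},{"dx":0.807,"dy":0.217,"dz":-0.166,"turn":9.4},{"dx":0.831,"dy":0.082,"dz":-0.165,"turn":9.3}]' --gripper 0.5

```text
time: 0.78
tcp_pos: [0.2773, 0.3738, 0.2812]
tcp_rot: [0.865, -0.502, -0.0, 0.0]
ft_force: [0.6, 0.2, 0.3]
finger_gap: 0.499
```

Request:
send_rows --steps '[{"dx":0.834,"dy":-0.053,"dz":-0.166,"turn":9.3},{"dx":0.814,"dy":-0.187,"dz":-0.165,"turn":9.4},{"dx":0.772,"dy":-0.318,"dz":-0.166,"turn":9.3},{"dx":0.814,"dy":-0.157,"dz":0.048,"turn":10.0},{"dx":0.775,"dy":-0.296,"dz":0.047,"turn":10.1}]'

```text
time: 1.4
tcp_pos: [0.3825, 0.1517, 0.3049]
tcp_rot: [-0.585, 0.811, 0.0, -0.0]
ft_force: [1.0, -0.6, -0.6]
finger_gap: 0.502
```

Request:
send_rows --steps '[{"dx":0.711,"dy":-0.428,"dz":0.048,"turn":10.0},{"dx":0.626,"dy":-0.544,"dz":0.047,"turn":10.1},{"dx":0.521,"dy":-0.646,"dz":0.048,"turn":10.0},{"dx":0.4,"dy":-0.726,"dz":0.048,"turn":10.1},{"dx":0.268,"dy":-0.785,"dz":0.047,"turn":10.0}]'

```text
time: 2.02
tcp_pos: [0.438, -0.091, 0.2907]
tcp_rot: [-0.186, 0.983, 0.0, 0.0]
ft_force: [1.6, 0.4, 0.0]
finger_gap: 0.499
```

Run:
```python
from h import *
w=snap('wrist','w1.png');s=snap('scene','s1.png')
p,t,o=pose(); print(p,t,o['joints'],o['time'])
cv2.imwrite('pics/s1z.png',cv2.resize(s['image'][60:260,130:330],(600,600)))
print(proj(w,[.438,-.0895,.23]))
```

```text
[ 0.43781518 -0.09294896  0.28980023] -158.82424844107712 [ 2.45722768e-01 -3.52172814e-01 -1.56414913e-01  4.66931506e-04
 -1.76902397e+00 -1.44684093e+00] 2.125
[261.14452175 210.4816093 ]
```

View pics/w1.png

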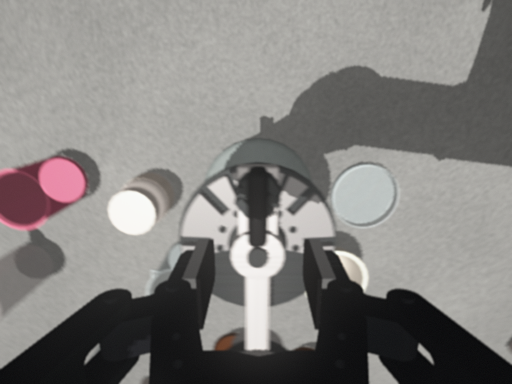

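View pics/s1z.png

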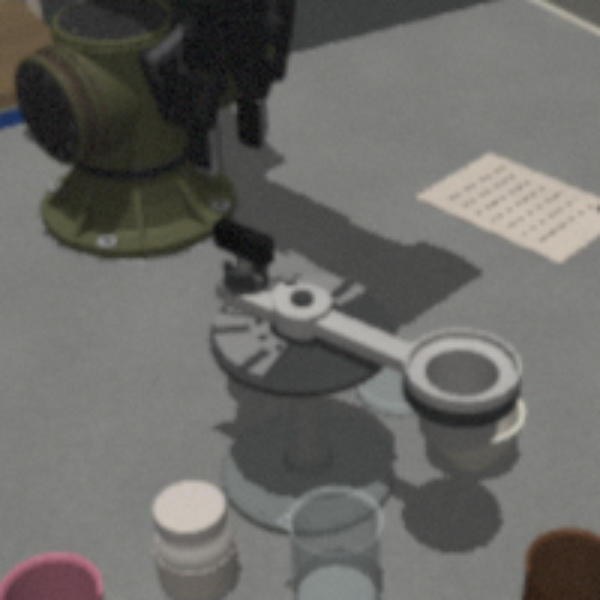

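Run:
```python
from h import *
w=load('w1')
print(atz(w,258,170,.23),atz(w,258,243,.23),atz(w,258,206,.23),atz(w,257.5,257,.19))
p,t,o=pose(); print(p,t)
plan([(.438,-.0895,.215,-158.3,5),(.438,-.0895,.208,-158.3,2)])
```

```text
[ 0.41304276 -0.10151794  0.23      ] [ 0.46092199 -0.08278258  0.23      ] [ 0.43581931 -0.09260537  0.23      ] [ 0.4909605  -0.07153103  0.19      ]
[ 0.43781518 -0.09294896  0.28980023] -158.82424844107712
[{"dx": -0.005, "dy": 0.01, "dz": 0.249, "turn": -0.1}, {"dx": -0.004, "dy": 0.011, "dz": 0.25, "turn": -0.1}, {"dx": -0.005, "dy": 0.01, "dz": 0.249, "turn": -0.1}, {"dx": -0.005, "dy": 0.011, "dz": 0.249, "turn": -0.1}, {"dx": -0.005, "dy": 0.01, "dz": 0.25, "turn": -0.1}]
[{"dz": 0.058}, {"dz": 0.058}]
end [ 0.438  -0.0895  0.208 ] -158.3
```

Request:
send_rows --steps '[{"dz":0.249},{"dz":0.25},{"dz":0.25},{"dz":0.25},{}]'

```text
invalid input at $.steps[0]: expected keys dx, dy, dz, turn
```

Run:
```python
from h import *
w=snap('wrist','w2.png')
p,t,o=pose(); print(p,t,o['time'],o['ft_force'])
print(proj(w,[.438,-.091,.23]))
```

```text
[ 0.43780093 -0.09129177  0.29007774] -158.55546582704739 2.175 [ 0.10750522  1.04812426 -0.07948479]
[261.76866472 211.68076365]
```

View pics/w2.png

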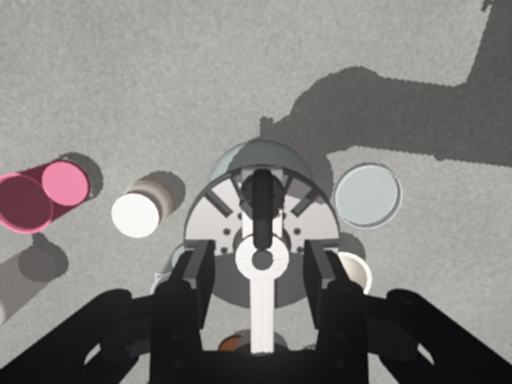

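Request:
send_rows --steps '[{"dx":0,"dy":-0.02,"dz":0.25,"turn":0},{"dx":0,"dy":0,"dz":0.25,"turn":0},{"dx":0,"dy":0,"dz":0.25,"turn":0},{"dx":0,"dy":0,"dz":0.25,"turn":0},{"dx":0,"dy":0,"dz":0,"turn":0}]'

```text
time: 2.8
tcp_pos: [0.4379, -0.0901, 0.2293]
tcp_rot: [-0.189, 0.982, 0.0, -0.001]
ft_force: [0.2, 1.1, -0.3]
finger_gap: 0.495
```

```bash
sed -i 's/for k,v in r.items() if v}/for k,v in r.items()}/' h.py
python3 - <<'E'
from h import *
w=snap('wrist','w3.png')
p,t,o=pose(); print(p,t,o['time'],o['ft_force'])
print(proj(w,[.438,-.091,.23]))
E
```

```text
[ 0.43829487 -0.09033331  0.23044855] -158.25485514754502 2.85 [ 0.53383392 -0.30691322  0.64687058]
[257.69741714 252.34814638]
```

View pics/w3.png

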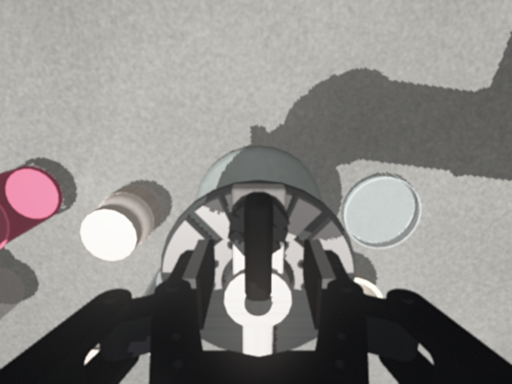

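Request:
send_rows --steps '[{"dx":0,"dy":0,"dz":0.2,"turn":0},{"dx":0,"dy":0,"dz":0.2,"turn":0},{"dx":0,"dy":0,"dz":0.03,"turn":0},{"dx":0,"dy":0,"dz":0,"turn":0}]'

```text
time: 3.35
tcp_pos: [0.4385, -0.0905, 0.205]
tcp_rot: [-0.188, 0.982, -0.0, -0.0]
ft_force: [-0.9, -0.7, -0.4]
finger_gap: 0.496
```

Request:
send_rows --steps '[{"dx":0,"dy":0,"dz":0,"turn":0},{"dx":0,"dy":0,"dz":0,"turn":0},{"dx":0,"dy":0,"dz":0,"turn":0},{"dx":0,"dy":0,"dz":0,"turn":0}]' --gripper 0 --grip_force 50

```text
time: 3.85
tcp_pos: [0.4386, -0.0903, 0.2056]
tcp_rot: [-0.188, 0.982, -0.0, 0.0]
ft_force: [-1.2, 2.4, 3.4]
finger_gap: 0.154
```

Request:
send_rows --steps '[{"dx":0,"dy":0,"dz":-0.08,"turn":0},{"dx":0,"dy":0,"dz":-0.08,"turn":0},{"dx":0,"dy":0,"dz":-0.08,"turn":0},{"dx":0,"dy":0,"dz":0,"turn":0}]'

```text
time: 4.35
tcp_pos: [0.4385, -0.0903, 0.2191]
tcp_rot: [-0.188, 0.982, 0.0, -0.0]
ft_force: [2.9, -0.4, -9.0]
finger_gap: 0.157
```

Request:
send_rows --steps '[{"dx":0,"dy":0,"dz":-0.01,"turn":0},{"dx":0,"dy":0,"dz":0,"turn":-9},{"dx":0,"dy":0,"dz":0,"turn":-9},{"dx":0,"dy":0,"dz":0,"turn":0}]'

```text
time: 4.85
tcp_pos: [0.4385, -0.0903, 0.2197]
tcp_rot: [-0.339, 0.941, 0.0, -0.0]
ft_force: [3.0, -0.2, -9.6]
finger_gap: 0.15
```

Run:
```python
from h import *
p,t,o=pose(); print(p,t,o['ft_torque'],o['ft_force'])
```

```text
[ 0.43846047 -0.09027127  0.21971648] -140.35629088237894 [-0.13347878 -1.3708425   0.00631734] [ 3.00816707 -0.20001769 -9.57647771]
```

Request:
send_rows --steps '[{"dx":0,"dy":0,"dz":0,"turn":-10},{"dx":0,"dy":0,"dz":0,"turn":-10},{"dx":0,"dy":0,"dz":0,"turn":-10},{"dx":0,"dy":0,"dz":0,"turn":-10},{"dx":0,"dy":0,"dz":0,"turn":-10}]'

```text
time: 5.48
tcp_pos: [0.4385, -0.0903, 0.2198]
tcp_rot: [-0.706, 0.708, 0.0, 0.0]
ft_force: [4.4, 0.5, -8.7]
finger_gap: 0.152
```

Request:
send_rows --steps '[{"dx":0,"dy":0,"dz":0,"turn":-7},{"dx":0,"dy":0,"dz":0,"turn":0},{"dx":0,"dy":0,"dz":0,"turn":0}]'

```text
time: 5.85
tcp_pos: [0.4385, -0.0903, 0.2199]
tcp_rot: [0.746, -0.666, -0.0, -0.0]
ft_force: [4.6, 0.6, -9.5]
finger_gap: 0.151
```

Run:
```python
from h import *
p,t,o=pose(); print(p,t,o['ft_torque'],o['ft_force'])
t=snap('top','t2.png'); s=snap('scene','s2.png')
a=cv2.resize(t['image'][150:300,180:330],(400,400)); b=cv2.resize(s['image'][100:250,170:320],(400,400))
cv2.imwrite('pics/c2.png',np.hstack([a,b]))
```

```text
[ 0.43852322 -0.09027421  0.21993114] -83.49459015669945 [ 0.1205295  -1.4012883   0.00520647] [ 4.6281148   0.55791555 -9.49103422]
```

View pics/c2.png

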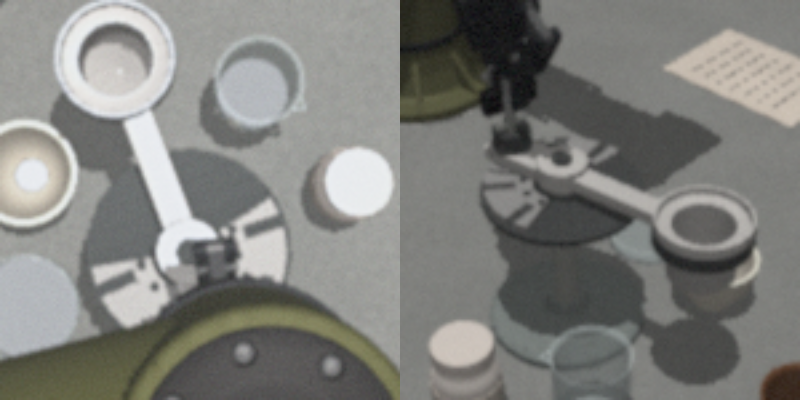

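Request:
send_rows --steps '[{"dx":0,"dy":0,"dz":0.02,"turn":0},{"dx":0,"dy":0,"dz":0.02,"turn":0},{"dx":0,"dy":0,"dz":0.015,"turn":0},{"dx":0,"dy":0,"dz":0,"turn":0}]'

```text
time: 6.45
tcp_pos: [0.4385, -0.0903, 0.2167]
tcp_rot: [0.747, -0.664, 0.0, -0.0]
ft_force: [4.4, 1.5, -8.5]
finger_gap: 0.151
```

Request:
send_rows --steps '[{"dx":0,"dy":0,"dz":0.01,"turn":0},{"dx":0,"dy":0,"dz":0.01,"turn":0},{"dx":0,"dy":0,"dz":0,"turn":0}]'

```text
time: 6.82
tcp_pos: [0.4386, -0.0904, 0.2165]
tcp_rot: [0.747, -0.664, 0.0, -0.0]
ft_force: [0.7, 3.4, -0.8]
finger_gap: 0.148
```

Request:
send_rows --steps '[{"dx":0,"dy":0,"dz":0,"turn":0},{"dx":0,"dy":0,"dz":0,"turn":0},{"dx":0,"dy":0,"dz":-0.3,"turn":0},{"dx":0,"dy":0,"dz":-0.6,"turn":0},{"dx":0,"dy":0,"dz":-0.6,"turn":0}]' --gripper 0.5

```text
time: 7.45
tcp_pos: [0.4384, -0.0909, 0.3082]
tcp_rot: [0.747, -0.665, 0.001, -0.0]
ft_force: [-0.2, -0.1, 0.1]
finger_gap: 0.501
```

Run:
```python
from h import *
p,t,o=pose(); print(p,t,o['ft_torque'],o['ft_force'],o['joints'])
t=snap('wrist','w4.png'); s=snap('scene','s4.png')
a=cv2.resize(t['image'],(533,400)); b=cv2.resize(s['image'][130:230,180:247],(267,400))
cv2.imwrite('pics/c4.png',np.hstack([a,b]))
```

```text
[ 0.43835046 -0.09085425  0.30815166] -83.30139250811625 [ 0.01355647 -0.06561597 -0.00344793] [-0.24519801 -0.13020035  0.05413325] [ 2.51004824e-01 -3.45292751e-01 -1.17470157e-01  1.13541846e-03
 -1.79775030e+00 -1.33835611e-01]
```

View pics/c4.png

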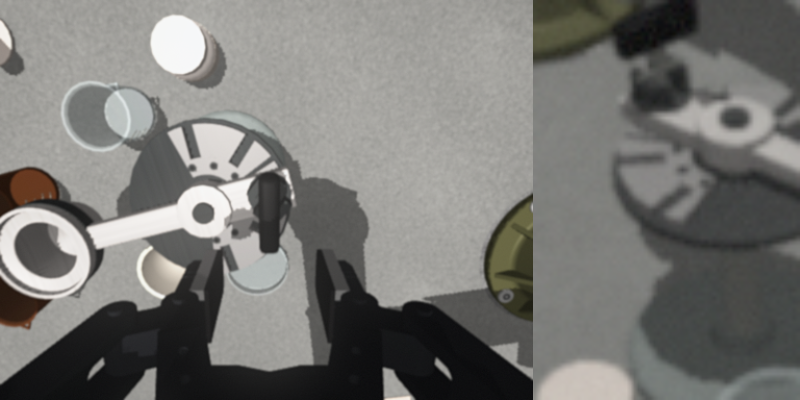

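Run:
```python
from h import *
plan([(.5973,.0533,.29,-68.3,5),(.5973,.0533,.172,-68.3,4)],start=(.4385,-.0903,.3067,-83.5))
```

```text
[{"dx": -0.416, "dy": -0.58, "dz": 0.056, "turn": -3.0}, {"dx": -0.384, "dy": -0.601, "dz": 0.055, "turn": -3.1}, {"dx": -0.352, "dy": -0.621, "dz": 0.056, "turn": -3.0}, {"dx": -0.319, "dy": -0.639, "dz": 0.056, "turn": -3.1}, {"dx": -0.283, "dy": -0.655, "dz": 0.055, "turn": -3.0}]
[{"dx": -0.0, "dy": 0.0, "dz": 0.492, "turn": -0.0}, {"dx": -0.0, "dy": 0.0, "dz": 0.492, "turn": -0.0}, {"dx": -0.0, "dy": 0.0, "dz": 0.491, "turn": -0.0}, {"dx": -0.0, "dy": 0.0, "dz": 0.492, "turn": -0.0}]
end [0.5973 0.0533 0.172 ] -68.3
```

Request:
send_rows --steps '[{"dx":-0.416,"dy":-0.58,"dz":0.056,"turn":-3.0},{"dx":-0.384,"dy":-0.601,"dz":0.055,"turn":-3.1},{"dx":-0.352,"dy":-0.621,"dz":0.056,"turn":-3.0},{"dx":-0.319,"dy":-0.639,"dz":0.056,"turn":-3.1},{"dx":-0.283,"dy":-0.655,"dz":0.055,"turn":-3.0}]' --gripper 0

```text
time: 8.18
tcp_pos: [0.5979, 0.0545, 0.2896]
tcp_rot: [0.829, -0.559, 0.0, -0.0]
ft_force: [0.2, -0.2, 0.2]
finger_gap: -0.001
```

Request:
send_rows --steps '[{"dx":0,"dy":0,"dz":0.4,"turn":0},{"dx":0,"dy":0,"dz":0.4,"turn":0},{"dx":0,"dy":0,"dz":0.4,"turn":0},{"dx":0,"dy":0,"dz":0,"turn":0}]'

```text
time: 8.68
tcp_pos: [0.5961, 0.0535, 0.2154]
tcp_rot: [0.829, -0.56, -0.001, 0.002]
ft_force: [0.2, 0.7, 1.5]
finger_gap: 0.0
```

Run:
```python
from h import *
p,t,o=pose(); print(p,t,o['ft_torque'],o['ft_force'],o['joints'])
s=snap('scene','s5.png')
t=snap('top','t5.png')
cv2.imwrite('pics/c5.png',np.hstack([cv2.resize(s['image'][90:290,160:360],(400,400)),cv2.resize(t['image'][130:290,170:330],(400,400))]))
```

```text
[0.59608358 0.05353004 0.21535334] -68.08003596309158 [ 0.02781013  0.01472868 -0.00934911] [0.24246109 0.69030823 1.5199371 ] [ 4.24033253e-01  3.82183755e-02  5.39312841e-02 -1.05896090e-04
 -1.59024365e+00 -4.14596613e-02]
```

View pics/c5.png

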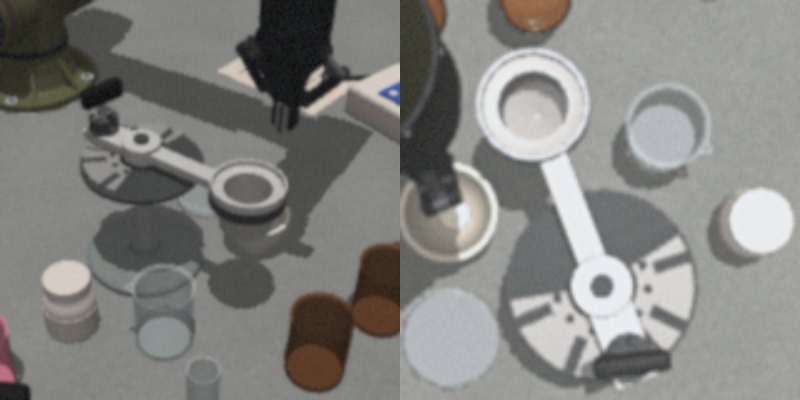

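Run:
```python
from h import *
d=load('t5');s=load('s5')
g=lambda q:((q-[170,130])*2.5).round()
p=[.5961,.0535,.2154]
print(g(proj(d,p)),(proj(s,p)-[160,90])*2, g(proj(d,[.4903,-.07,.19])),g(proj(d,[.625,-.0164,.19])),np.linalg.inv(d['view'])[:3,3])
```

```text
[ 33. 137.] [284.07100056 128.45382162] [203. 285.] [132. 103.] [ 0.5071712  -0.06162061  0.95689277]
```

```bash
cat >> h.py <<'E'
HUB=np.array([.4903,-.070])
def P(phi,d,z,n=1,r=.145):
    a=np.radians(phi); q=HUB+np.array([np.cos(a)*r-np.sin(a)*d,np.sin(a)*r+np.cos(a)*d]); return (q[0],q[1],z,phi-90,n)
E
python3 - <<'E'
from h import *
st=list(P(21.7,.075,.218)[:4])
plan([P(21.7,.075,.172,2),P(21.7,.056,.172,3)]+[P(x,.054,.172) for x in np.linspace(21.7,-17,16)[1:]],start=st)
E
```

```text
[{"dx": 0.0, "dy": -0.0, "dz": 0.383, "turn": -0.0}, {"dx": 0.0, "dy": -0.0, "dz": 0.384, "turn": -0.0}, {"dx": 0.106, "dy": -0.0, "dz": -0.0, "turn": -0.0}, {"dx": 0.105, "dy": 0.0, "dz": -0.0, "turn": -0.0}, {"dx": 0.106, "dy": -0.0, "dz": -0.0, "turn": -0.0}]
[{"dx": 0.143, "dy": -0.038, "dz": -0.0, "turn": 2.6}, {"dx": 0.109, "dy": -0.038, "dz": -0.0, "turn": 2.6}, {"dx": 0.11, "dy": -0.038, "dz": -0.0, "turn": 2.5}, {"dx": 0.11, "dy": -0.038, "dz": -0.0, "turn": 2.6}, {"dx": 0.109, "dy": -0.038, "dz": -0.0, "turn": 2.6}]
[{"dx": 0.11, "dy": -0.038, "dz": -0.0, "turn": 2.6}, {"dx": 0.11, "dy": -0.038, "dz": -0.0, "turn": 2.6}, {"dx": 0.109, "dy": -0.039, "dz": -0.0, "turn": 2.5}, {"dx": 0.11, "dy": -0.038, "dz": -0.0, "turn": 2.6}, {"dx": 0.11, "dy": -0.038, "dz": -0.0, "turn": 2.6}]
[{"dx": 0.11, "dy": -0.038, "dz": -0.0, "turn": 2.6}, {"dx": 0.109, "dy": -0.038, "dz": -0.0, "turn": 2.6}, {"dx": 0.11, "dy": -0.038, "dz": -0.0, "turn": 2.5}, {"dx": 0.11, "dy": -0.038, "dz": -0.0, "turn": 2.6}, {"dx": 0.109, "dy": -0.038, "dz": -0.0, "turn": 2.6}]
end [ 0.6448 -0.0607  0.172 ] -107.0
```

Request:
send_rows --steps '[{"dx":0,"dy":0,"dz":0.383,"turn":0},{"dx":0,"dy":0,"dz":0.384,"turn":0},{"dx":0.106,"dy":0,"dz":0,"turn":0},{"dx":0.105,"dy":0,"dz":0,"turn":0},{"dx":0.106,"dy":0,"dz":0,"turn":0}]'

```text
time: 9.4
tcp_pos: [0.6047, 0.0356, 0.1727]
tcp_rot: [0.829, -0.56, 0.001, -0.001]
ft_force: [0.3, 0.2, 0.1]
finger_gap: -0.003
```

Request:
send_rows --steps '[{"dx":0.143,"dy":-0.038,"dz":0,"turn":2.6},{"dx":0.11,"dy":-0.038,"dz":0,"turn":2.6},{"dx":0.11,"dy":-0.038,"dz":0,"turn":2.5},{"dx":0.11,"dy":-0.038,"dz":0,"turn":2.6},{"dx":0.11,"dy":-0.038,"dz":0,"turn":2.6}]'

```text
time: 10.02
tcp_pos: [0.6254, 0.0058, 0.1709]
tcp_rot: [0.76, -0.65, 0.0, -0.0]
ft_force: [0.2, 2.9, 1.1]
finger_gap: 0.002
```

Run:
```python
from h import *
p,t,o=pose(); print(p,t,o['ft_torque'],o['ft_force'],P(21.7-12.9,.054,.172))
s=snap('scene','s6.png')
t=snap('top','t6.png')
cv2.imwrite('pics/c6.png',np.hstack([cv2.resize(s['image'][90:290,160:360],(400,400)),cv2.resize(t['image'][130:290,170:330],(400,400))]))
```

```text
[0.62540101 0.00575686 0.17091184] -81.1486710080886 [ 0.6185018  -0.06584807  0.06658737] [0.21314351 2.87081422 1.13712046] (np.float64(0.6253318801504121), np.float64(0.005547278859299357), 0.172, -81.2, 1)
```

View pics/c6.png

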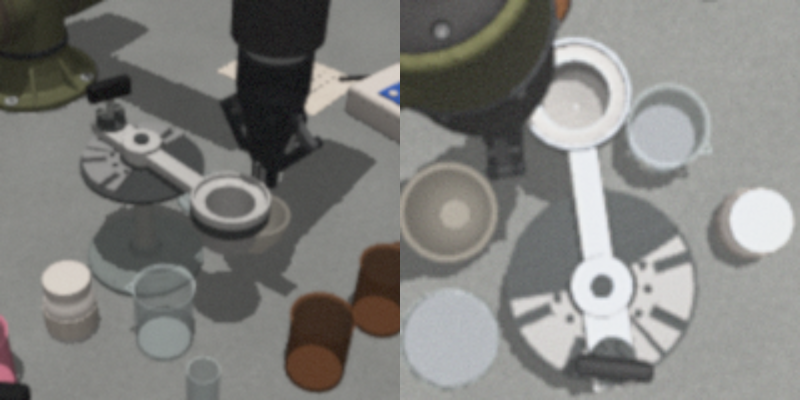

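Request:
send_rows --steps '[{"dx":0.11,"dy":-0.038,"dz":0,"turn":2.6},{"dx":0.11,"dy":-0.038,"dz":0,"turn":2.6},{"dx":0.11,"dy":-0.038,"dz":0,"turn":2.5},{"dx":0.11,"dy":-0.038,"dz":0,"turn":2.6},{"dx":0.11,"dy":-0.038,"dz":0,"turn":2.6}]'

```text
time: 10.75
tcp_pos: [0.6386, -0.0265, 0.1706]
tcp_rot: [-0.682, 0.732, 0.0, -0.0]
ft_force: [-1.0, 1.4, -1.5]
finger_gap: -0.002
```

Request:
send_rows --steps '[{"dx":0.11,"dy":-0.038,"dz":0,"turn":2.6},{"dx":0.11,"dy":-0.038,"dz":0,"turn":2.6},{"dx":0.11,"dy":-0.038,"dz":0,"turn":2.5},{"dx":0.08,"dy":-0.028,"dz":0,"turn":1.9},{"dx":0.04,"dy":-0.014,"dz":0,"turn":1.0}]'

```text
time: 11.38
tcp_pos: [0.6442, -0.0544, 0.1709]
tcp_rot: [-0.612, 0.791, -0.0, 0.0]
ft_force: [0.3, 1.0, -0.6]
finger_gap: -0.002
```

Run:
```python
from h import *
p,t,o=pose(); print(p,t,o['ft_torque'],o['ft_force'],P(-14.7,.054,.172))
s=snap('scene','s7.png')
t=snap('top','t7.png')
cv2.imwrite('pics/c7.png',np.hstack([cv2.resize(s['image'][90:290,160:360],(400,400)),cv2.resize(t['image'][130:290,170:330],(400,400))]))
```

```text
[ 0.64418363 -0.05442154  0.17091814] -104.57313613877172 [ 0.48603696 -0.14390018 -0.00684613] [ 0.31007714  0.95645687 -0.58910631] (np.float64(0.6442567531600816), np.float64(-0.05456244331489947), 0.172, -104.7, 1)
```

View pics/c7.png

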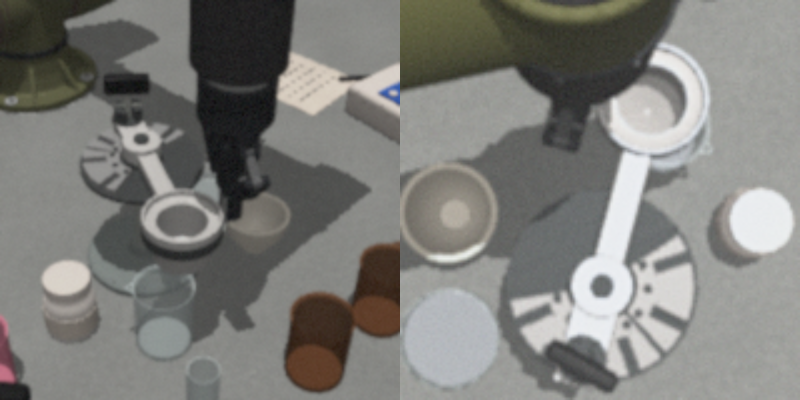

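Request:
send_rows --steps '[{"dx":0.06,"dy":-0.02,"dz":0,"turn":1.4},{"dx":0.05,"dy":-0.015,"dz":0,"turn":1.2},{"dx":0,"dy":0,"dz":0,"turn":0},{"dx":-0.5,"dy":0,"dz":-0.3,"turn":0},{"dx":-0.5,"dy":0,"dz":-0.9,"turn":0}]'

```text
time: 12.1
tcp_pos: [0.6607, -0.0035, 0.2399]
tcp_rot: [-0.594, 0.805, 0.002, -0.003]
ft_force: [1.2, 0.0, 0.3]
finger_gap: -0.005
```

Request:
send_rows --steps '[{"dx":-0.7,"dy":0,"dz":-0.9,"turn":0},{"dx":-0.7,"dy":0,"dz":0,"turn":0}]'

```text
time: 12.35
tcp_pos: [0.6868, 0.0734, 0.2988]
tcp_rot: [-0.594, 0.805, -0.002, 0.004]
ft_force: [0.6, 0.3, -0.4]
finger_gap: -0.002
```

Run:
```python
from h import *
p,t,o=pose(); print(p,t,o['joints'],o['ft_force'],o['time'])
s=snap('scene','s8.png')
t=snap('top','t8.png')
cv2.imwrite('pics/c8.png',np.hstack([cv2.resize(s['image'][90:290,160:360],(400,400)),cv2.resize(t['image'][130:290,170:330],(400,400))]))
```

```text
[0.68683155 0.07340132 0.29878756] -107.15049511341557 [ 0.39626157  0.30080579  0.50021759  0.00259934 -1.76132069 -0.69510639] [ 0.62178454  0.27873979 -0.40688505] 12.35
```

View pics/c8.png

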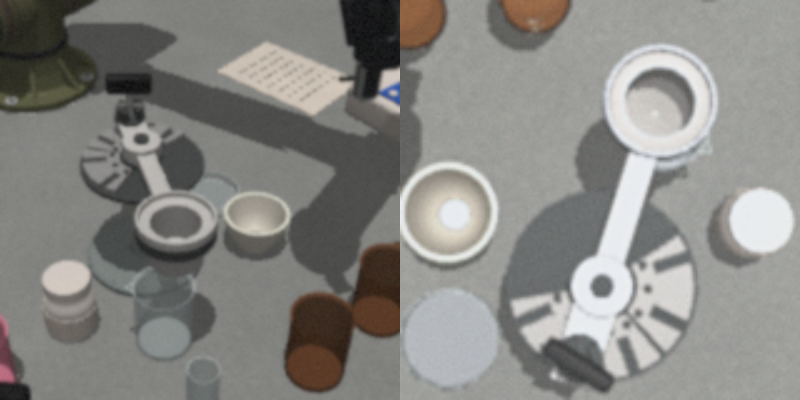

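Run:
```python
from h import *
d=load('t8')
im=cv2.resize(d['image'][225:295,205:285],(800,700),interpolation=cv2.INTER_CUBIC)[:600]; cv2.imwrite('pics/z8.png',im)
C=lambda u,v,z:atz(d,170+(u+.5)/2.5-.5,130+(v+.5)/2.5-.5,z)[:2]
h=C(202,286,.189);c=C(261,102,.19);b=C(257,108,.19)
print(h,c,np.degrees(np.arctan2(*(c-h)[::-1])),np.linalg.norm(c-h))
g=cv2.GaussianBlur(cv2.cvtColor(d['image'],cv2.COLOR_BGR2GRAY),(3,3),0)
print(cv2.HoughCircles(g[140:205,240:310],cv2.HOUGH_GRADIENT,1,30,param1=80,param2=15,minRadius=18,maxRadius=28)[0]+[240,140,0])
d0=load('top0');g=cv2.GaussianBlur(cv2.cvtColor(d0['image'],cv2.COLOR_BGR2GRAY),(3,3),0)
print(cv2.HoughCircles(g[140:205,190:260],cv2.HOUGH_GRADIENT,1,30,param1=80,param2=15,minRadius=18,maxRadius=28)[0]+[190,140,0])
```

```text
[ 0.4900733  -0.06887778] [ 0.6272474  -0.11203107] -17.462938728326172 0.14380173636007074
[[273.5 169.5  22.5]]
[[222.5        171.5         22.89999962]]
```

View pics/z8.png

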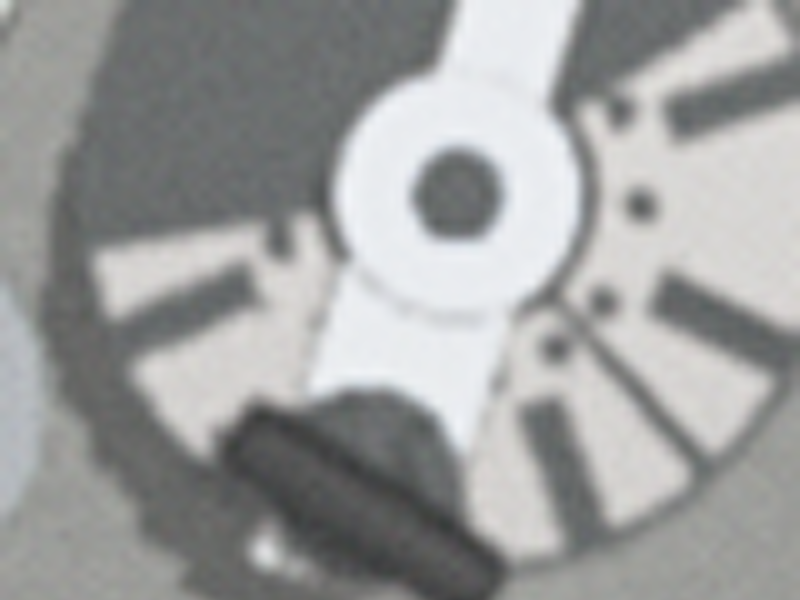

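Run:
```python
from h import *
c=np.array(P(-17.3,.054,.172)[:2]); a=np.radians(-107.2); e=c-.144*np.array([np.cos(a),np.sin(a)])
print(e)
plan([(.4369,-.0533,.292,-122.5,7)],start=(e[0],e[1],.298,-107.2))
```

```text
[0.68738052 0.07599781]
[{"dx": 0.47, "dy": 0.479, "dz": 0.014, "turn": 2.2}, {"dx": 0.489, "dy": 0.46, "dz": 0.015, "turn": 2.2}, {"dx": 0.506, "dy": 0.441, "dz": 0.014, "turn": 2.2}, {"dx": 0.522, "dy": 0.422, "dz": 0.014, "turn": 2.1}, {"dx": 0.537, "dy": 0.402, "dz": 0.014, "turn": 2.2}]
[{"dx": 0.553, "dy": 0.381, "dz": 0.015, "turn": 2.2}, {"dx": 0.567, "dy": 0.359, "dz": 0.014, "turn": 2.2}]
end [ 0.4369 -0.0533  0.292 ] -122.5
```

Request:
send_rows --steps '[{"dx":0.47,"dy":0.479,"dz":0.014,"turn":2.2},{"dx":0.489,"dy":0.46,"dz":0.015,"turn":2.2},{"dx":0.506,"dy":0.441,"dz":0.014,"turn":2.2},{"dx":0.522,"dy":0.422,"dz":0.014,"turn":2.1},{"dx":0.537,"dy":0.402,"dz":0.014,"turn":2.2}]' --gripper 0.5

```text
time: 13.08
tcp_pos: [0.5053, -0.0207, 0.2878]
tcp_rot: [-0.514, 0.858, -0.0, -0.0]
ft_force: [0.4, 0.5, 0.2]
finger_gap: 0.498
```

Request:
send_rows --steps '[{"dx":0.553,"dy":0.381,"dz":0.015,"turn":2.2},{"dx":0.567,"dy":0.359,"dz":0.014,"turn":2.2},{"dx":0,"dy":0,"dz":0.4,"turn":0},{"dx":0,"dy":0,"dz":0,"turn":0},{"dx":0,"dy":0,"dz":0,"turn":0}]'

```text
time: 13.7
tcp_pos: [0.4355, -0.057, 0.2628]
tcp_rot: [-0.482, 0.876, -0.0, -0.0]
ft_force: [0.3, 0.1, 0.3]
finger_gap: 0.498
```

Run:
```python
from h import *
w=snap('wrist','w9.png'); p,t,o=pose(); print(p,t,o['joints'],o['ft_force'],o['time'])
print(proj(w,[.4369,-.0533,.241]))
cv2.imwrite('pics/w9z.png',cv2.resize(w['image'],(800,600)))
```

```text
[ 0.43569735 -0.05680868  0.26292868] -122.3864766502567 [ 3.34658314e-01 -3.89564250e-01 -2.33428829e-01  7.60053934e-04
 -1.72671773e+00 -8.99790747e-01] [-0.09402328 -0.23523194 -0.00338829] 13.75
[261.7180597  240.87429808]
```

View pics/w9z.png

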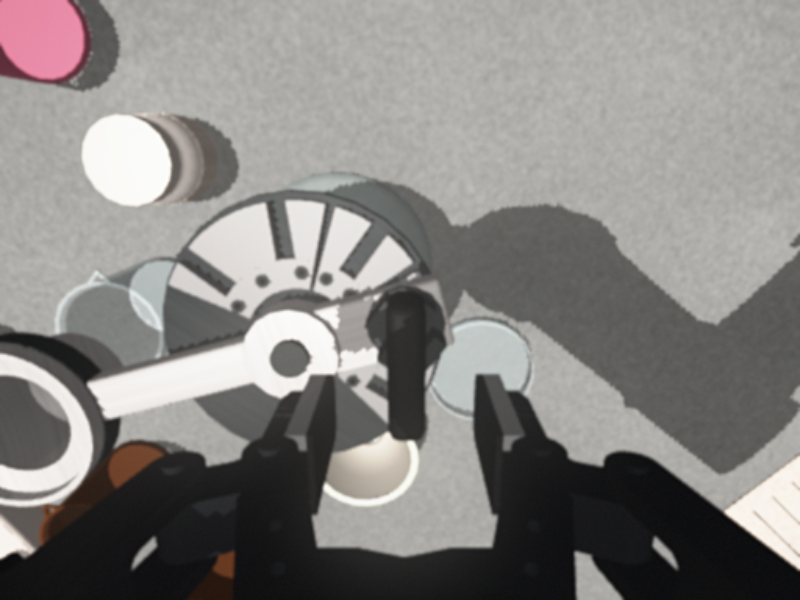

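Run:
```python
from h import *
w=load('w9'); q=atz(w,260.5,235,.241); print(q)
d=q[:2]-[.4357,-.0568]; a=np.radians(-122.4); print(np.cos(a)*d[0]+np.sin(a)*d[1],np.sin(a)*d[0]-np.cos(a)*d[1])
```

```text
[ 0.43557451 -0.056665    0.241     ]
-4.6743248455861024e-05 0.0001782924067458546
```

Run:
```python
from h import *
w=load('w9'); h=atz(w,290.5*.64,357*.64,.189); c=atz(w,20*.64,418*.64,.19);print(h)
print('far end',atz(w,260.5,290*.64,.241),'near end top',atz(w,260.5,425*.64,.241), atz(w,260.5,438*.64,.217))
for p in ([.4371,-.0529,.241],):
    a=np.radians(57.5);u=np.array([np.cos(a),np.sin(a),0])*.027
    for s in(-1,1): print(proj(w,np.array(p)+s*u)/.64)
```

```text
[ 0.49060545 -0.06987916  0.189     ]
far end [ 0.42044561 -0.08060959  0.241     ] near end top [ 0.44790184 -0.03715445  0.241     ] [ 0.45868699 -0.01983435  0.217     ]
[409.44758129 305.06359828]
[408.70176793 443.87995525]
```

Run:
```python
from h import *
w=load('w9')
for z in(.1985,):
  for v in (330,336): print(atz(w,407*.64,v*.64,z))
im=w['image'][160:300,200:320]; cv2.imwrite('pics/w9c.png',cv2.convertScaleAbs(cv2.resize(im,(514,600),interpolation=cv2.INTER_CUBIC),alpha=2.2,beta=20))
q=[.4371,-.0529]
for z in (.241,.217,.1985): print(z,(proj(w,q+[z])-[200,160])*600/140)
a=np.radians(57.5);u=np.array([np.cos(a),np.sin(a),0])*.027
for z in(.241,.217):
  for s in(-1,1): print(z,(proj(w,np.array(q+[z])+s*u)-[200,160])*600/140)
```

```text
[ 0.43622312 -0.05522048  0.1985    ]
[ 0.43770986 -0.05286751  0.1985    ]
0.241 [264.84578633 349.73745819]
0.217 [263.3037006 278.5689179]
0.1985 [262.33362185 233.79897609]
0.241 [265.91336582 151.03158386]
0.241 [263.86770632 531.78502011]
0.217 [264.18362377 100.32758797]
0.217 [262.48952826 443.49145552]
```

View pics/w9c.png

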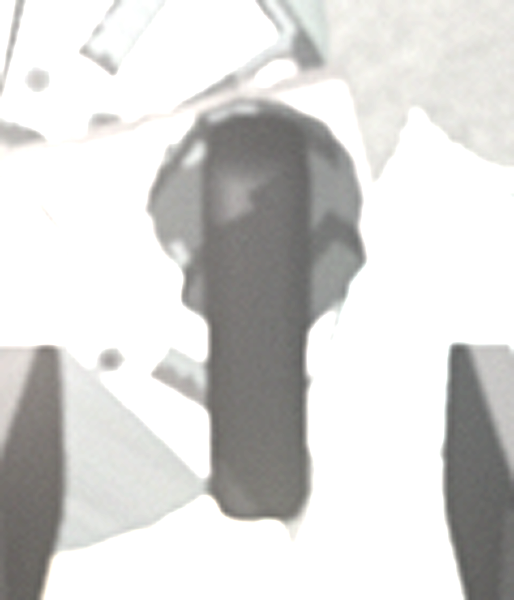

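Request:
send_rows --steps '[{"dx":-0.04,"dy":0.006,"dz":0.2,"turn":0},{"dx":0,"dy":0,"dz":0.25,"turn":0},{"dx":0,"dy":0,"dz":0.25,"turn":0},{"dx":0,"dy":0,"dz":0.08,"turn":0},{"dx":0,"dy":0,"dz":0,"turn":0}]'

```text
time: 14.38
tcp_pos: [0.4362, -0.0545, 0.2151]
tcp_rot: [-0.482, 0.876, -0.0, -0.0]
ft_force: [0.4, 0.3, 0.2]
finger_gap: 0.499
```

Request:
send_rows --steps '[{"dx":0,"dy":0,"dz":0,"turn":0},{"dx":0,"dy":0,"dz":0,"turn":0},{"dx":0,"dy":0,"dz":0,"turn":0},{"dx":0,"dy":0,"dz":0,"turn":0}]' --gripper 0 --grip_force 50

```text
time: 14.88
tcp_pos: [0.4365, -0.0544, 0.2161]
tcp_rot: [-0.482, 0.876, -0.0, 0.0]
ft_force: [-0.6, 1.0, 4.7]
finger_gap: 0.151
```

Gripped. Lift about 3.5 mm (to ~14.5 mm draw), then turn back.

Request:
send_rows --steps '[{"dx":0,"dy":0,"dz":-0.04,"turn":0},{"dx":0,"dy":0,"dz":-0.035,"turn":0},{"dx":0,"dy":0,"dz":0,"turn":0}]'

```text
time: 15.25
tcp_pos: [0.4364, -0.0543, 0.2185]
tcp_rot: [-0.482, 0.876, 0.0, -0.001]
ft_force: [4.4, -1.6, -9.8]
finger_gap: 0.15
```

Request:
send_rows --steps '[{"dx":0,"dy":0,"dz":-0.015,"turn":0},{"dx":0,"dy":0,"dz":0,"turn":8},{"dx":0,"dy":0,"dz":0,"turn":10},{"dx":0,"dy":0,"dz":0,"turn":0}]'

```text
time: 15.75
tcp_pos: [0.4361, -0.0541, 0.2197]
tcp_rot: [-0.34, 0.941, 0.0, -0.001]
ft_force: [3.2, 0.4, -9.7]
finger_gap: 0.155
```

Run:
```python
from h import *
p,t,o=pose(); print(p,t,o['ft_torque'],o['ft_force'],o['joints'])
```

```text
[ 0.43610747 -0.05411354  0.21973371] -140.28578378287315 [-0.02572241 -1.12885471  0.01224551] [ 3.16307978  0.40416836 -9.69595644] [ 3.39332340e-01 -4.00415574e-01 -3.19548412e-01 -8.98130818e-04
 -1.65311555e+00 -1.21705874e+00]
```

Request:
send_rows --steps '[{"dx":0,"dy":0,"dz":0,"turn":10},{"dx":0,"dy":0,"dz":0,"turn":10},{"dx":0,"dy":0,"dz":0,"turn":10},{"dx":0,"dy":0,"dz":0,"turn":10},{"dx":0,"dy":0,"dz":0,"turn":10}]'

```text
time: 16.38
tcp_pos: [0.4359, -0.0533, 0.2197]
tcp_rot: [0.091, 0.996, 0.001, -0.001]
ft_force: [0.8, 2.6, -8.1]
finger_gap: 0.15
```

Request:
send_rows --steps '[{"dx":0,"dy":0,"dz":0,"turn":7},{"dx":0,"dy":0,"dz":0,"turn":0},{"dx":0,"dy":0,"dz":0,"turn":0}]'

```text
time: 16.75
tcp_pos: [0.4358, -0.0539, 0.22]
tcp_rot: [0.149, 0.989, 0.0, -0.001]
ft_force: [-1.3, 4.2, -9.3]
finger_gap: 0.153
```

Run:
```python
from h import *
p,t,o=pose(); print(p,t,o['ft_torque'],o['ft_force'],o['joints'])
s=snap('scene','s10.png');t=snap('top','t10.png')
cv2.imwrite('pics/c10.png',np.hstack([cv2.resize(s['image'][90:290,160:360],(400,400)),cv2.resize(t['image'][130:290,170:330],(400,400))]))
```

```text
[ 0.43582034 -0.05390001  0.22003637] 162.87575195745623 [ 1.50580519  0.36638049 -0.01963304] [-1.26644093  4.20468739 -9.33308187] [ 3.39619049e-01 -4.00843512e-01 -3.19114916e-01 -1.43100549e-03
 -1.65417419e+00 -2.20940806e+00]
```

View pics/c10.png

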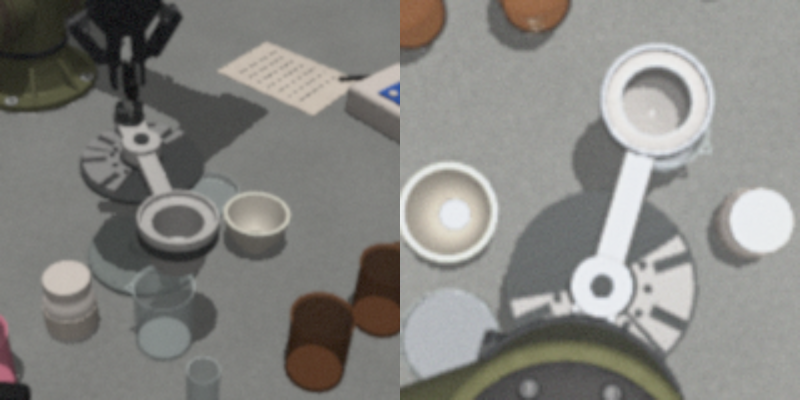

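Request:
send_rows --steps '[{"dx":0,"dy":0,"dz":0.035,"turn":0},{"dx":0,"dy":0,"dz":0.035,"turn":0},{"dx":0,"dy":0,"dz":0.03,"turn":0},{"dx":0,"dy":0,"dz":0,"turn":0}]'

```text
time: 17.35
tcp_pos: [0.4358, -0.0543, 0.2145]
tcp_rot: [0.15, 0.989, -0.0, -0.001]
ft_force: [-3.3, 4.8, -7.9]
finger_gap: 0.153
```

Request:
send_rows --steps '[{"dx":0,"dy":0,"dz":0.02,"turn":0},{"dx":0,"dy":0,"dz":0.015,"turn":0},{"dx":0,"dy":0,"dz":0,"turn":0}]'

```text
time: 17.73
tcp_pos: [0.4358, -0.0544, 0.2134]
tcp_rot: [0.15, 0.989, 0.0, -0.0]
ft_force: [-4.4, 5.7, -4.5]
finger_gap: 0.152
```

Request:
send_rows --steps '[{"dx":0,"dy":0,"dz":0,"turn":0},{"dx":0,"dy":0,"dz":0,"turn":0},{"dx":0,"dy":0,"dz":-0.4,"turn":0},{"dx":0,"dy":0,"dz":-0.5,"turn":0},{"dx":0,"dy":0,"dz":-0.5,"turn":0}]' --gripper 0.5

```text
time: 18.35
tcp_pos: [0.4365, -0.0551, 0.2988]
tcp_rot: [0.151, 0.989, -0.0, 0.001]
ft_force: [0.4, 0.4, 0.6]
finger_gap: 0.5
```

Run:
```python
from h import *
p,t,o=pose(); print(p,t,o['ft_force'],o['time'])
plan([P(-16.5,.085,.285,9)],start=(p[0],p[1],.297,-197.1))
s=snap('scene','s11.png');
cv2.imwrite('pics/c11.png',cv2.resize(s['image'][110:260,180:330],(600,600),interpolation=cv2.INTER_CUBIC))
```

```text
[ 0.43654449 -0.05513807  0.29882261] 162.60583594253146 [0.39599837 0.39395844 0.57480239] 18.35
[{"dx": -0.37, "dy": 0.163, "dz": 0.022, "turn": -10.1}, {"dx": -0.393, "dy": 0.096, "dz": 0.022, "turn": -10.0}, {"dx": -0.404, "dy": 0.026, "dz": 0.023, "turn": -10.1}, {"dx": -0.402, "dy": -0.045, "dz": 0.022, "turn": -10.1}, {"dx": -0.387, "dy": -0.115, "dz": 0.022, "turn": -10.0}]
[{"dx": -0.362, "dy": -0.181, "dz": 0.022, "turn": -10.1}, {"dx": -0.325, "dy": -0.241, "dz": 0.023, "turn": -10.1}, {"dx": -0.278, "dy": -0.294, "dz": 0.022, "turn": -10.0}, {"dx": -0.221, "dy": -0.338, "dz": 0.022, "turn": -10.1}]
end [ 0.6534 -0.0297  0.285 ] -106.5
```

View pics/c11.png

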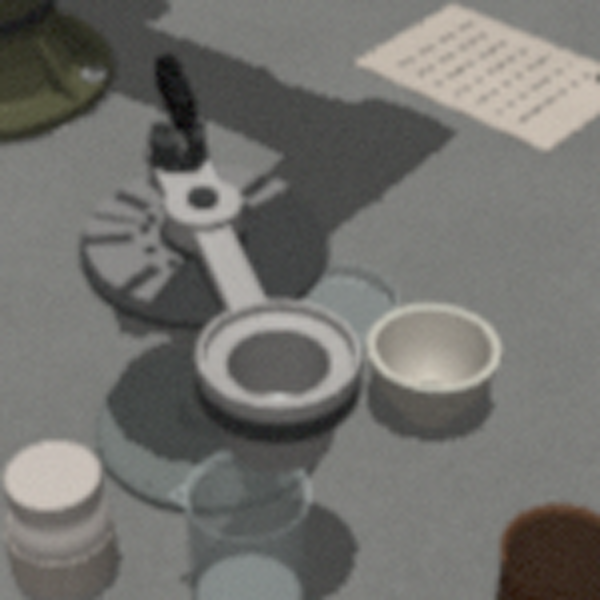

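Request:
send_rows --steps '[{"dx":-0.37,"dy":0.163,"dz":0.022,"turn":-10.1},{"dx":-0.393,"dy":0.096,"dz":0.022,"turn":-10.0},{"dx":-0.404,"dy":0.026,"dz":0.023,"turn":-10.1},{"dx":-0.402,"dy":-0.045,"dz":0.022,"turn":-10.1},{"dx":-0.387,"dy":-0.115,"dz":0.022,"turn":-10.0}]' --gripper 0

```text
time: 19.02
tcp_pos: [0.5581, -0.0415, 0.2909]
tcp_rot: [-0.286, 0.958, -0.001, 0.001]
ft_force: [-0.5, 0.1, 0.5]
finger_gap: 0.002
```

Request:
send_rows --steps '[{"dx":-0.362,"dy":-0.181,"dz":0.022,"turn":-10.1},{"dx":-0.325,"dy":-0.241,"dz":0.023,"turn":-10.1},{"dx":-0.278,"dy":-0.294,"dz":0.022,"turn":-10.0},{"dx":-0.221,"dy":-0.338,"dz":0.022,"turn":-10.1},{"dx":0,"dy":0,"dz":0.5,"turn":0}]'

```text
time: 19.65
tcp_pos: [0.6556, -0.0306, 0.2562]
tcp_rot: [-0.597, 0.802, -0.002, 0.001]
ft_force: [0.3, -0.7, -1.0]
finger_gap: 0.0
```

Request:
send_rows --steps '[{"dx":0,"dy":0,"dz":0.4,"turn":0},{"dx":0,"dy":0,"dz":0,"turn":0},{"dx":0,"dy":0,"dz":0,"turn":0}]'

```text
time: 20.02
tcp_pos: [0.6539, -0.0305, 0.2327]
tcp_rot: [-0.596, 0.803, -0.001, 0.001]
ft_force: [1.0, -0.0, 1.2]
finger_gap: -0.0
```

Run:
```python
from h import *
p,t,o=pose(); print(p,t,o['ft_force'],o['time'])
t=snap('top','t12.png')
h=np.array([.4903,-.07])
g=cv2.GaussianBlur(cv2.cvtColor(t['image'],cv2.COLOR_BGR2GRAY),(3,3),0)
print(cv2.HoughCircles(g[140:205,240:310],cv2.HOUGH_GRADIENT,1,30,param1=80,param2=15,minRadius=18,maxRadius=28)[0]+[240,140,0])
cv2.imwrite('pics/c12.png',cv2.resize(t['image'][130:280,200:350],(600,600),interpolation=cv2.INTER_CUBIC))
print(P(-16.5,.085,.285))
```

```text
[ 0.65389583 -0.03051776  0.23269095] -106.78491389776035 [ 1.00967616 -0.02081056  1.23626533] 20.025
[[272.5        169.5         22.79999924]]
(np.float64(0.6534701658557214), np.float64(-0.02968254751827238), 0.285, -106.5, 1)
```

View pics/c12.png

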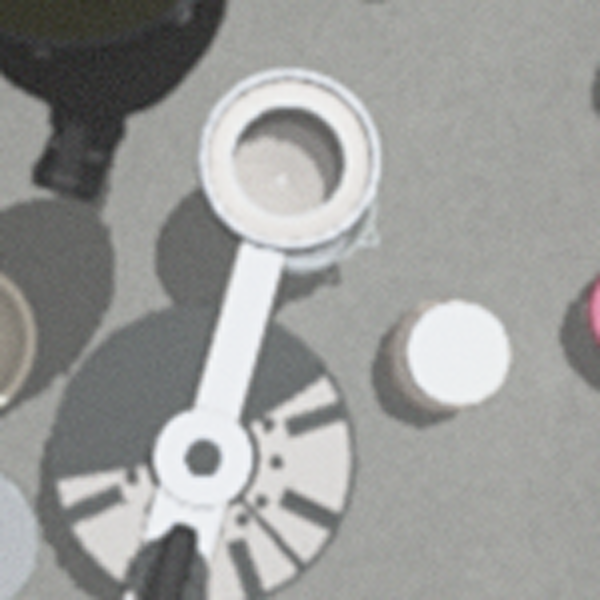

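Request:
send_rows --steps '[{"dx":0,"dy":0,"dz":0.5,"turn":0},{"dx":0,"dy":0,"dz":0.48,"turn":0},{"dx":0.22,"dy":0,"dz":0,"turn":0},{"dx":0.22,"dy":0,"dz":0,"turn":0},{"dx":0,"dy":0,"dz":0,"turn":0}]'

```text
time: 20.7
tcp_pos: [0.6463, -0.0567, 0.1745]
tcp_rot: [-0.596, 0.803, -0.001, 0.001]
ft_force: [0.5, 0.5, 0.1]
finger_gap: 0.003
```

Request:
send_rows --steps '[{"dx":0.03,"dy":-0.01,"dz":0,"turn":0.7},{"dx":0.03,"dy":-0.01,"dz":0,"turn":0.7},{"dx":0.03,"dy":-0.01,"dz":0,"turn":0.7},{"dx":0,"dy":0,"dz":0,"turn":0}]'

```text
time: 21.2
tcp_pos: [0.6463, -0.0607, 0.1724]
tcp_rot: [-0.582, 0.813, -0.0, 0.001]
ft_force: [1.7, 3.5, 2.2]
finger_gap: 0.0
```

Request:
send_rows --steps '[{"dx":0.025,"dy":-0.01,"dz":0,"turn":0.6},{"dx":0.025,"dy":-0.01,"dz":0,"turn":0.6},{"dx":0,"dy":0,"dz":0,"turn":0}]'

```text
time: 21.58
tcp_pos: [0.6462, -0.0644, 0.172]
tcp_rot: [-0.573, 0.82, -0.0, 0.0]
ft_force: [2.8, 3.0, 2.6]
finger_gap: 0.002
```

Request:
send_rows --steps '[{"dx":0.02,"dy":-0.007,"dz":0,"turn":0.5},{"dx":0.02,"dy":-0.007,"dz":0,"turn":0.5},{"dx":0,"dy":0,"dz":0,"turn":0}]'

```text
time: 21.95
tcp_pos: [0.645, -0.0675, 0.1711]
tcp_rot: [-0.565, 0.825, 0.0, -0.001]
ft_force: [-0.5, 1.3, -0.4]
finger_gap: 0.001
```

Request:
send_rows --steps '[{"dx":0.02,"dy":-0.007,"dz":0,"turn":0.5},{"dx":0.02,"dy":-0.007,"dz":0,"turn":0.5},{"dx":0,"dy":0,"dz":0,"turn":0}]'

```text
time: 22.32
tcp_pos: [0.6456, -0.0697, 0.1716]
tcp_rot: [-0.558, 0.83, 0.0, -0.0]
ft_force: [0.3, -0.2, 0.4]
finger_gap: 0.0
```

Request:
send_rows --steps '[{"dx":0.02,"dy":-0.007,"dz":0,"turn":0.5},{"dx":0,"dy":0,"dz":0,"turn":0},{"dx":0,"dy":0,"dz":0,"turn":0}]'

```text
time: 22.7
tcp_pos: [0.6458, -0.0707, 0.1719]
tcp_rot: [-0.555, 0.832, -0.0, -0.0]
ft_force: [0.0, 0.5, 1.0]
finger_gap: 0.004
```

Run:
```python
from h import *
for i in range(2):
    p,t,o=pose(); print(p,t,o['ft_force'],o['time'])
    s=snap('scene',f's13{i}.png')
for q in range(-23,-16): print(q,P(q,.054,.172)[:2])
cv2.imwrite('pics/c13.png',np.hstack([cv2.resize(load(k)['image'][110:235,180:280],(400,500),interpolation=cv2.INTER_CUBIC) for k in ('s11','s131')]))
```

```text
[ 0.64582768 -0.07066245  0.17193503] -112.57935686123318 [0.00224497 0.48516029 0.95581701] 22.7
[ 0.64582494 -0.0706466   0.1719444 ] -112.57880205474159 [-0.46157906  0.954149   -0.03592192] 22.75
-23 (np.float64(0.6448726846890247), np.float64(-0.07694875154451292))
-22 (np.float64(0.6449704149566434), np.float64(-0.07425002789870072))
-21 (np.float64(0.6450210311175405), np.float64(-0.07155000965321964))
-20 (np.float64(0.6450245177535429), np.float64(-0.06884951925978292))
-19 (np.float64(0.6449808738025874), np.float64(-0.06614937931392462))
-18 (np.float64(0.6448901125590445), np.float64(-0.06345041230442908))
-17 (np.float64(0.6447522616696679), np.float64(-0.060753440362792926))
```

View pics/c13.png

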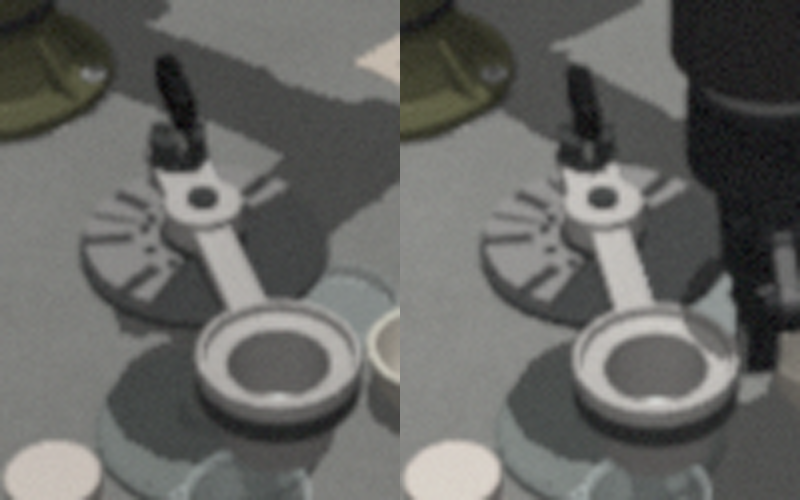

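Request:
send_rows --steps '[{"dx":0.02,"dy":-0.007,"dz":0,"turn":0.5},{"dx":0,"dy":0,"dz":0,"turn":0},{"dx":0,"dy":0,"dz":0,"turn":0}]'

```text
time: 23.18
tcp_pos: [0.6458, -0.0719, 0.172]
tcp_rot: [-0.551, 0.834, -0.0, 0.0]
ft_force: [1.0, 0.2, -0.0]
finger_gap: -0.001
```

Run:
```python
from h import *
F=[]
for i in range(3):
    p,t,o=pose(); F.append(o['ft_force']); s=snap('scene','s14.png')
print(p,np.mean(F,0))
# reference home image & now
cv2.imwrite('pics/c14.png',np.hstack([cv2.resize(load(k)['image'][125:195,195:245],(400,560),interpolation=cv2.INTER_CUBIC) for k in ('s11','s14')]))
for z in(.23,.238):
  for f_ in(-17,-21):
    a=np.radians(f_);u=np.array([np.cos(a),np.sin(a)])
    print(z,f_,[((proj(s,np.append(HUB-u*r,z))-[195,125])*8).round() for r in(.083,.056,.029)],((proj(s,np.append(HUB-u*.056,.1985))-[195,125])*8).round())
```

```text
[ 0.64581865 -0.07186602  0.17197978] [ 0.82661214  0.61666517 -0.13504804]
0.23 -17 [array([212.,   2.]), array([233.,  47.]), array([255.,  94.])] [238. 138.]
0.23 -21 [array([231.,  -1.]), array([246.,  45.]), array([262.,  94.])] [251. 136.]
0.238 -17 [array([211., -22.]), array([232.,  23.]), array([254.,  70.])] [238. 138.]
0.238 -21 [array([230., -24.]), array([245.,  22.]), array([261.,  70.])] [251. 136.]
```

View pics/c14.png

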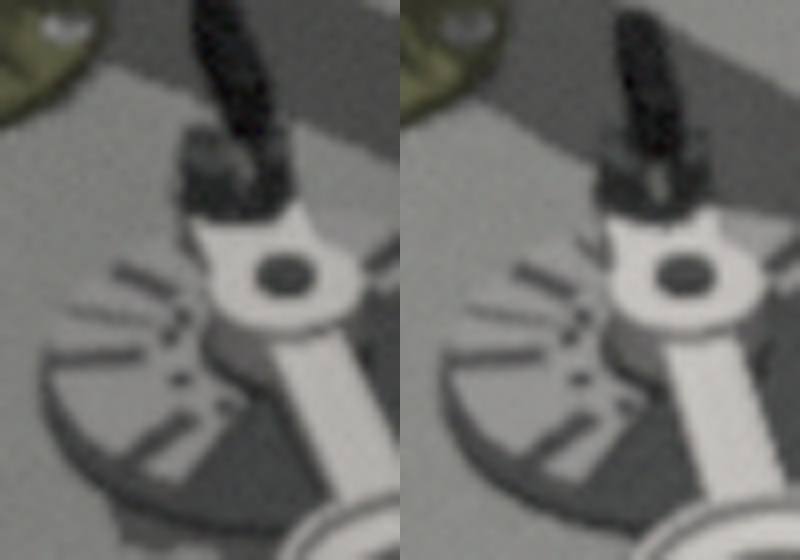

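Request:
send_rows --steps '[{"dx":0.02,"dy":-0.007,"dz":0,"turn":0.5},{"dx":0,"dy":0,"dz":0,"turn":0},{"dx":0,"dy":0,"dz":0,"turn":0}]'

```text
time: 23.7
tcp_pos: [0.6458, -0.0732, 0.172]
tcp_rot: [-0.548, 0.837, -0.0, 0.0]
ft_force: [2.0, 0.3, -1.2]
finger_gap: -0.001
```

Run:
```python
from h import *
F=[]
for i in range(3):
    p,t,o=pose(); F.append(o['ft_force']); s=snap('top','t15.png')
print(p,np.mean(F,0))
cv2.imwrite('pics/c15.png',cv2.resize(s['image'][130:280,200:350],(600,600),interpolation=cv2.INTER_CUBIC))
```

```text
[ 0.64573823 -0.07323297  0.17193946] [ 1.74309591  0.70821647 -0.62873383]
```

View pics/c15.png

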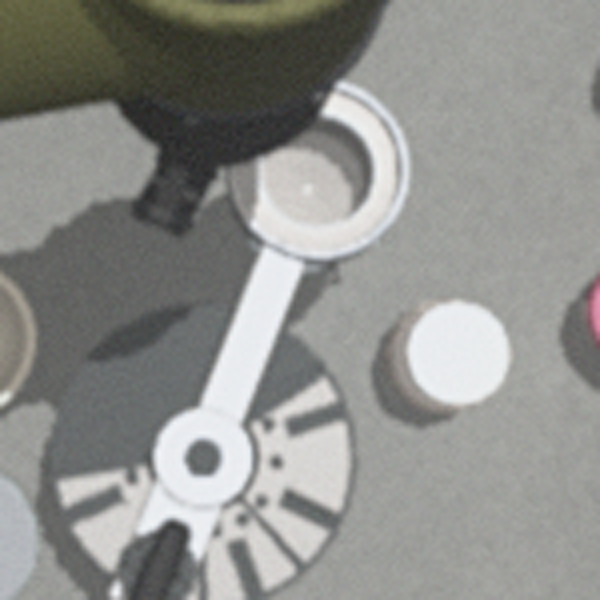

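```bash
cat >> h.py <<'E'
def overlay(fn,phi,turn,heights,out,box,hub=HUB):
    d=load(fn) ; x0,y0,w,h=box; k=560/h
    tiles=[]
    for q in heights:
        im=cv2.resize(d['image'][y0:y0+h,x0:x0+w],(int(w*k),560),interpolation=cv2.INTER_CUBIC)
        im=cv2.convertScaleAbs(im,alpha=1.5,beta=30)
        a=np.radians(phi);c=hub-.056*np.array([np.cos(a),np.sin(a)]);b=np.radians(phi+turn)
        u=np.array([np.cos(b),np.sin(b)]);v=np.array([-u[1],u[0]])
        pts=[]
        for z in (.206+q,.230+q):
            P4=[np.append(c+sx*.027*u+sy*.007*v,z) for sx,sy in((1,1),(1,-1),(-1,-1),(-1,1))]
            pts+=P4
        hull=cv2.convexHull(np.array([((proj(d,p)+.5-[x0,y0])*k) for p in pts],np.float32)).astype(int)
        cv2.polylines(im,[hull],True,(0,255,255),1)
        cc=np.array([((proj(d,[c[0]+.0185*np.cos(t),c[1]+.0185*np.sin(t),.1985])+.5-[x0,y0])*k) for t in np.linspace(0,6.28,40)]).astype(int)
        cv2.polylines(im,[cc],True,(0,0,255),1)
        tiles.append(im)
    cv2.imwrite('pics/'+out,np.hstack(tiles)[:,:800])
E
python3 - <<'E'
from h import *
snap('scene','s16.png')
overlay('s11',-16.5,0,[0,.008],'o11.png',(195,115,50,70))
overlay('s16',-22,0,[0,.008],'o16.png',(195,115,50,70))
overlay('scene0',21.7,0,[0,.008],'o0.png',(190,125,50,70))
E
```

```text
(no output)
```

View pics/o11.png

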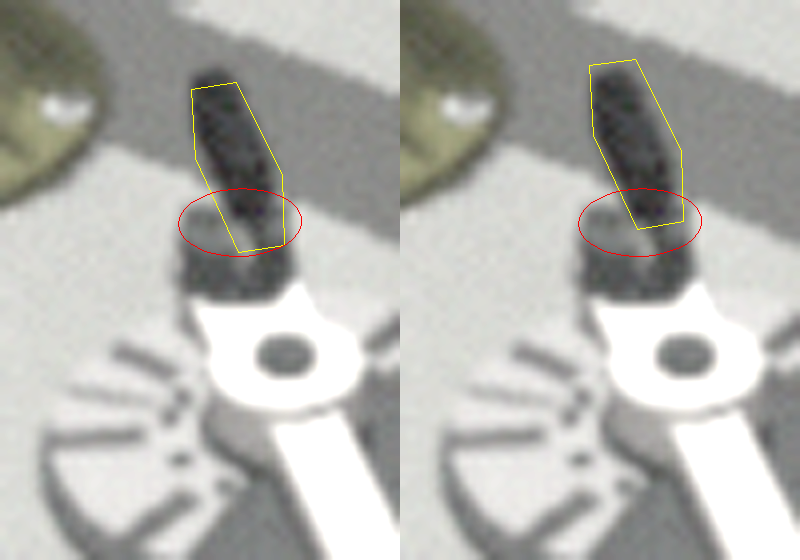

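View pics/o16.png

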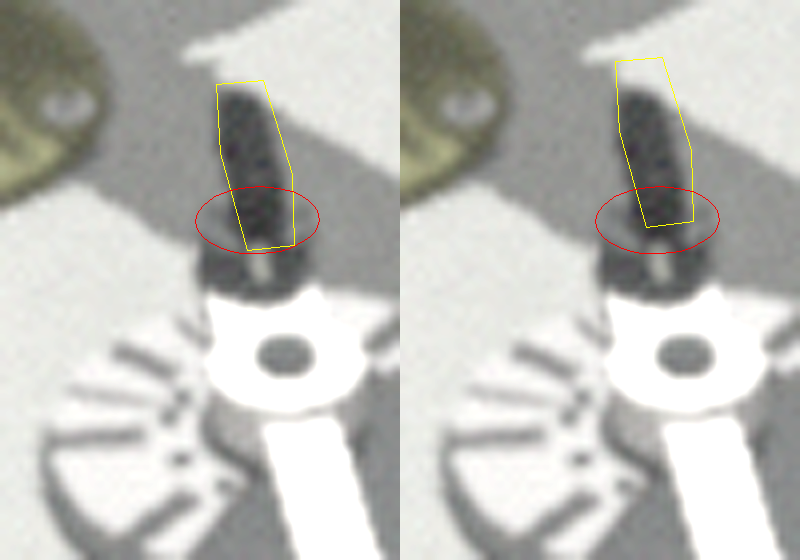

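View pics/o0.png

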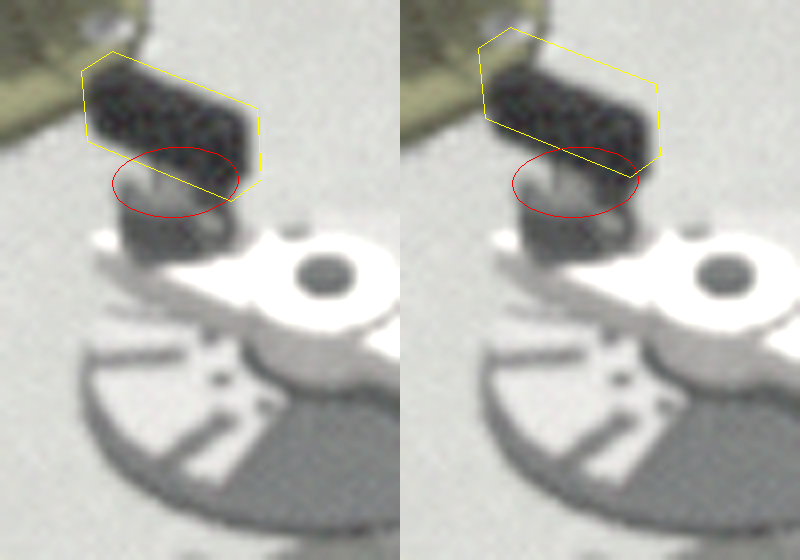

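Request:
send_rows --steps '[{"dx":0.02,"dy":0,"dz":0,"turn":0},{"dx":0,"dy":0,"dz":0,"turn":0},{"dx":0,"dy":0,"dz":0,"turn":0}]'

```text
time: 24.28
tcp_pos: [0.6455, -0.074, 0.172]
tcp_rot: [-0.548, 0.837, -0.0, 0.0]
ft_force: [3.1, 1.2, -0.1]
finger_gap: -0.001
```

Request:
send_rows --steps '[{"dx":0.02,"dy":0,"dz":0,"turn":0},{"dx":0,"dy":0,"dz":0,"turn":0},{"dx":0,"dy":0,"dz":0,"turn":0}]'

```text
time: 24.65
tcp_pos: [0.6454, -0.0747, 0.172]
tcp_rot: [-0.548, 0.837, -0.0, 0.001]
ft_force: [5.8, 2.6, 0.0]
finger_gap: 0.007
```

Run:
```python
from h import *
F=[]
for i in range(3):
    p,t,o=pose(); F.append(o['ft_force']); snap('scene','s17.png')
s=snap('top','t17.png')
print(p,np.mean(F,0),o['ft_torque'])
a=load('t15')['image'][130:280,200:350];b=s['image'][130:280,200:350]
cv2.imwrite('pics/c17.png',np.hstack([cv2.resize(x,(400,400),interpolation=cv2.INTER_CUBIC) for x in (a,b)]))
```

```text
[ 0.64544146 -0.07467021  0.1720311 ] [ 5.99023803  3.22079474 -0.15160628] [ 1.08217379 -1.94605487  0.05222254]
```

View pics/c17.png

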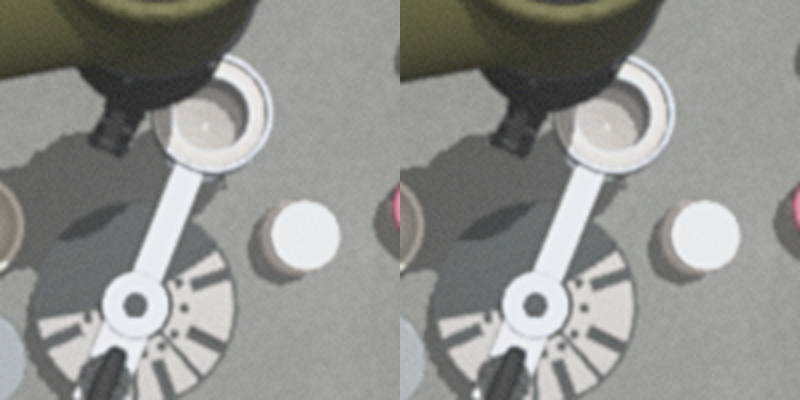

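Request:
send_rows --steps '[{"dx":-0.2,"dy":0,"dz":0,"turn":0},{"dx":-0.5,"dy":0,"dz":0,"turn":0},{"dx":-0.5,"dy":0,"dz":-0.8,"turn":0},{"dx":-0.7,"dy":0,"dz":-0.8,"turn":0},{"dx":-0.7,"dy":0,"dz":0,"turn":0}]'

```text
time: 25.48
tcp_pos: [0.7078, 0.0674, 0.273]
tcp_rot: [-0.547, 0.837, -0.002, 0.003]
ft_force: [0.8, 0.7, 0.1]
finger_gap: -0.001
```

Run:
```python
from h import *
p,t,o=pose(); print(p,t,o['ft_force'],o['time'])
t=snap('top','t18.png');s=snap('scene','s18.png')
g=cv2.GaussianBlur(cv2.cvtColor(t['image'],cv2.COLOR_BGR2GRAY),(3,3),0)
c=cv2.HoughCircles(g[145:210,245:315],cv2.HOUGH_GRADIENT,1,30,param1=80,param2=15,minRadius=18,maxRadius=28)[0]+[245,145,0]; print(c)
for k in c:
    q=atz(t,k[0],k[1],.19)[:2]; h=np.array([.4901,-.0688]); print(q,np.degrees(np.arctan2(*(q-h)[::-1])))
overlay('s18',-21,0,[0,.008],'o18.png',(195,115,50,70))
cv2.imwrite('pics/c18.png',np.hstack([cv2.resize(s['image'][110:270,180:340],(400,400),interpolation=cv2.INTER_CUBIC),cv2.resize(t['image'][130:290,180:340],(400,400),interpolation=cv2.INTER_CUBIC)]))
```

```text
[0.70781325 0.06744221 0.27295391] -113.64097288848602 [0.75197057 0.68420746 0.14335752] 25.475
[[278.5        171.5         21.79999924]]
[ 0.6254266  -0.12027112] -20.824180656109398
```

View pics/o18.png

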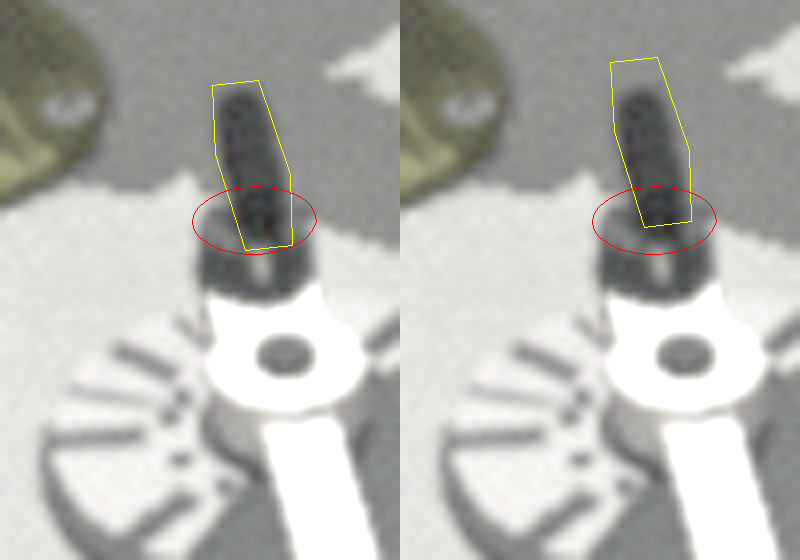

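View pics/c18.png

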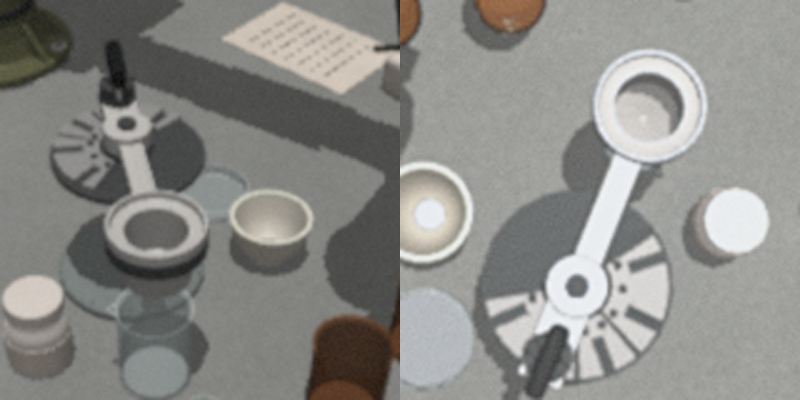

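Run:
```python
from h import *
a=load('scene0')['image'];b=load('s18')['image']
print([cv2.matchTemplate(cv2.GaussianBlur(b[y-6:y+h+6,x-6:x+w+6],(3,3),0),cv2.GaussianBlur(a[y:y+h,x:x+w],(3,3),0),cv2.TM_CCOEFF_NORMED) .argmax()for x,y,w,h in((226,250,36,22),(178,220,34,42))],'(84=no shift)')
t=load('t18');w=load('top0')
bk=atz(w,277,182,.045)[:2]; nz=np.array([.6254,-.1203]); print('nozzle-beaker mm',(nz-bk)*1e3)
```

```text
[np.int64(85), np.int64(84)] (84=no shift)
nozzle-beaker mm [1.19017262 7.7482782 ]
```

Request:
send_rows --steps '[{"dx":0,"dy":0,"dz":0,"turn":0},{"dx":0,"dy":0,"dz":0,"turn":0}]'

```text
time: 25.82
tcp_pos: [0.7064, 0.0659, 0.2669]
tcp_rot: [-0.547, 0.837, -0.0, -0.001]
ft_force: [0.8, 0.5, 0.3]
finger_gap: -0.002
```

Run:
```python
from h import *
print(ctrl.close_job())
```

```text
the job is handed in; nothing more can be done
None
```

The job is done and handed in at about 26 s. The arm looks locked in the slot near -45°, with the cup over the glass beaker and the robot clear of everything.

In order:
- I pulled the plunger up, twisted it 75° into its rest notch and let go.
- With it still held out, I pushed the cup round to about 3° short of the slot.
- I regripped the handle, twisted it back and let go.
- I nudged the cup slowly until the pin dropped.

Last checks:
- **Pin:** the camera shows the T-handle lined up with the arm and about 8 mm lower than before the drop, which matches the pin fully home. I did not touch the handle to confirm its height.
- **Lock:** a final push at the cup met about 7 N, against about 2 N for free turning. Much of that force pointed outward rather than along the push, but the part turning the arm was still about twice its friction. I did not test the lock from the other side.
- **Slot angle:** I measured the arm at about -42.5° from its start. The first picture had put the slot at about -41.7°, so they agree to within measuring error.
- **Nozzle:** it is about 8 mm from the beaker's centre, well inside the 68 mm mouth.
- **Glassware:** I compared images of the beaker and the jar only. The jar showed no shift. The beaker showed one pixel, which I put down to changed shadows because the tool never came near it.

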